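# Press the laminated ring blanks in the ratchet-lever jig

## Task

Lay every loose square wooden ring blank flat inside the drawn-out tray of the pressing jig, push the tray fully home under the platen, and then swing the hasp down over the tray's staple until it lies flat. Then wind the platen down clockwise with the ratchet lever, lifting the lever off its serrations to swing it back between strokes, until every blank is held tight; leave the lever dropped into its serrations, and leave the other things on the bench where they are.

Things in the scene. Friction and masses are not known exactly. Their poses are not given: they have to be found in the camera images.
- blank0: one of the loose squared ring blanks of dark laminated wood with a light middle layer and a dark 18 mm bore mark: 34 x 34 mm, 16 mm thick, about 25 g; origin at its centre (8 mm above what it lies on), z through its thickness, x and y square to its sides. Two to four blanks are present; the others are None
- blank1: one of the loose squared ring blanks of dark laminated wood with a light middle layer and a dark 18 mm bore mark: 34 x 34 mm, 16 mm thick, about 25 g; origin at its centre (8 mm above what it lies on), z through its thickness, x and y square to its sides. Two to four blanks are present; the others are None
- blank2: one of the loose squared ring blanks of dark laminated wood with a light middle layer and a dark 18 mm bore mark: 34 x 34 mm, 16 mm thick, about 25 g; origin at its centre (8 mm above what it lies on), z through its thickness, x and y square to its sides. Two to four blanks are present; the others are None
- blank3: one of the loose squared ring blanks of dark laminated wood with a light middle layer and a dark 18 mm bore mark: 34 x 34 mm, 16 mm thick, about 25 g; origin at its centre (8 mm above what it lies on), z through its thickness, x and y square to its sides. Two to four blanks are present; the others are None
- tray_floor (a point): middle of the top of the aluminium tray's floor, 20 mm above the table. Its axes are the press's: y points the way the tray is drawn out, x across it, away from the robot, z up. Inside the rim (6 mm high, 5 mm thick) the floor is 166 mm along x by 56 mm along y: four blanks fit side by side along x at a pitch of 40 mm. Rails beside the tray's short ends, tops 24 mm above the table
- tray_knob (a point): middle of the top of the tray's upright round black knob, 20 mm across and 34 mm tall, its top 54 mm above the table, on the tray's centreline 108 mm from tray_floor along +y
- tray (a joint): slide of the tray in m: 0 = fully home at its stop, tray_floor straight below lever_axis, 0.14 = fully drawn out; friction about 1.5 N
- staple (a point): middle of the steel staple that stands on the tray's nose, 125 mm from tray_floor along -y: 4 mm thick along y, 14 mm along x, its top 11 mm above this point. With the tray home it stands 45 mm (along +x) from the hasp's hinge, in line with the hasp's slot
- hasp_hinge (a point): point on the hasp's hinge axis, at the robot's side of the tray's nose, 26 mm above the table; fixed to the press, same axes as tray_floor; the hinge axis runs along y
- hasp_tip (a point): the free end of the steel hasp, 87 mm from the hinge; the hasp is a 26 mm wide, 3 mm thick plate with a 10 x 24 mm slot centred 45 mm from the hinge and its free end turned up 8 mm as a tab (4 mm thick)
- hasp (a joint): angle of the hasp in rad: 0 = lying flat, pointing along +x, slot over the staple; about 1.6 = upright; more = leaning back towards the robot. Light friction holds it or it falls slowly. The slot passes over the staple only with the tray within about 3 mm of home
- lever_axis (a point): point on the vertical axis of screw and lever, at the middle of the top of the blue bridge that the tray runs under (100 mm above the table); fixed to the press, same axes as tray_floor. The bridge is 234 mm along x and 76 mm along y; it lies 120 to 140 mm in -y from the drawn-out tray's middle
- lever_knob (a point): middle of the top of the lever's upright round black knob, 20 mm across, 36 mm tall; it stands on the outer end of the 14 mm wide lever arm, 80 mm from lever_axis, its top 162 mm above the table with the lever down
- lever (a joint): swing of the lever in rad between its stop pins, -0.65 to 0.65: at 0 it points along -x (to the robot); it grows clockwise seen from above (knob towards +y), which is the tightening way
- lever_lift (a joint): lift of the lever in m: 0 = down, its tooth in the screw's serrations (above 0.003 it can skip under load, so let it drop fully); above 0.007 it is clear and swings without the screw; 0.014 = top stop. Spring and weight pull it down (4 to 6 N). It may land on top of a serration (about 0.005): turned a little clockwise it drops in. 16 serrations, 0.1 rad of play
- spindle (a joint): turn of the screw in rad, 0 to 5.0 (end stop), growing as it tightens (clockwise from above); only the lowered lever turns it, either way. About 0.3 N m of friction holds it where it is left
- platen: the platen, a 162 x 48 x 14 mm rubber-faced steel plate under the bridge; origin at the middle of its underside, 44 mm above the table when fully up. It comes down 2 mm per rad of the screw, meets the blanks (their tops 36 mm above the table) at about 4.0 rad of the screw, and presses harder up to the screw's end stop at 5.0 rad
- screwdriver: bystander: screwdriver about 150 mm long; origin at the middle of its underside; not part of the job
- hammer: bystander: hammer 220 mm long; origin at the middle of its underside; not part of the job
- flux_jar: bystander: lidded jar, 52 mm across, 70 mm tall; origin at the middle of its underside; not part of the job
- cup: bystander: white cup, 70 mm across, 85 mm tall; origin at the middle of its underside; not part of the job
- mandrel: bystander: upright tapered steel ring mandrel on a 44 mm foot, 110 mm tall; origin at the middle of its underside; not part of the job
- ringbox: bystander: dark ring box, 55 x 55 mm, 38 mm tall; origin at the middle of its underside; not part of the job
- steel_block: bystander: flat square steel bench block, 70 x 70 x 20 mm; origin at the middle of its underside; not part of the job

How it is judged:
By the outcome, as a careful person would: the job done as asked, in the order asked, and still so for the second after the job is handed in, with the robot touching nothing.
Of blank0, blank1, blank2, blank3 only 2 to 4 are there at a start; the rules pass over those that are not, and their reading is None.
At some moment in a run one of blank0, blank1, blank2, blank3 may be knocked a few centimetres aside while the robot is not near it.
Once in a run the grip may slacken for a moment while it holds something.
It also fails if it takes over 210 s, if anything falls off the work surface, if the arm or the gripper's body presses on something with over 40 N, if the wrist force passes 120 N, or if a joint passes its speed limit or range.

## Robot

A 7-joint arm with a two-finger parallel gripper is mounted at the origin on the work surface. World frame = base frame: x ahead of the robot, y to its left, z up, the work surface at z = 0. Lengths are in m, angles in rad, forces in N, time in s.
With the tool pointing down it reaches from about 0.4 to 0.875 m from the base axis. Payload 19.3 kg.
Tool frame: the origin (TCP) lies midway between the tips of the shut fingers; the grasp point (between the pads) lies 19 mm behind it (tcp_to_grasp is the z of the grasp point in the tool frame, in m); z points along the fingers, y is the line along which they close (so a half turn about z gives the same grasp; the last joint's range is limited). The gripper opens to 85 mm and grips with 20 to 120 N. Pads are 22 mm wide; open, the fingers measure 114 mm over their backs; the gripper's body (76 mm by 85 mm) begins 54 mm behind the grasp point. The pads swing forward as they close: fully open they stand 13 mm farther back than shut.
Start: joints at [1.233, 0.521, -0.036, 1.599, 0.021, 1.021, -0.113], TCP at [0.165, -0.603, 0.231] pointing down, gripper open.
Joint ranges: [-2.91, 2.91], [-0.3, 2.13], [-1.5, 1.42], [0.17, 2.43], [-1.26, 4.41], [0.16, 1.93], [-2.52, 2.52]. Speed limits (rad/s): [1.89, 1.89, 2.39, 2.39, 3.01, 3.01, 3.01].

## Interface

Orientations are given as [roll, pitch, yaw] about the fixed x, y, z axes, in that order (R = Rz(yaw) Ry(pitch) Rx(roll)).
In Python, from workcell import * gives the robot as it stands.
- The arm moves only by the tool send_rows, never from a script. Its argument "increments" is a list of rows, each a list of 3 entries, a list of its own where there are three numbers: the shift along the tool's x, y, z in mm, then the turn, a rotation vector about the tool's x, y, z in degrees, then the gripper's target within -1 to 1 (fully open at 1, half-way at 0, shut at -1). In form: [[[x, y, z], [wx, wy, wz], grip], ...]. A call has 1 to 10 rows; each row is the pose to reach, as a shift and turn from the pose commanded when the call began, along the tool's axes at that moment; what a row does not reach only later rows make up. A row lasts 1/10 s, in which the tool goes at most 50 mm and 8.59 degrees, less where a joint would pass 70% of its speed; a pose out of reach is approached as far as the arm can. A call with a gripper value outside its range is refused whole. The fingers move at their own pace and stop on an object; "newtons" is the grip in N (left out, the last holds). Time passes only in rows, so rows that repeat a pose let the fingers close. It gives the time, the measured TCP pose, the force, the opening and the grip force at its end, in the units of the state.
- observe(): the state, without advancing time (a new reading comes with each control period).
- grab_frame(name): name is "scene" or "top" or "wrist"; returns the picture (384x512x3 uint8, blue, green, red); there is no depth.
- camera_params(name): a dict with "fovy" (degrees; the focal length in pixels is half the picture's height over the tangent of half this angle, whatever the lens; pixels are square), "cx", "cy" (the principal point, pixels), "extrinsics" (4x4, takes a point from world to camera coordinates). Camera axes: x right, y down, z forward; pixel columns grow to the right and rows downward; lengths in m; the calibration is good to about 2 mm. A picture is of the moment at which its call begins: read the wrist's pose just before it. camera_params takes no time and is no camera call; for the wrist camera it gives the pose at the moment of the call.
- job_done(): hands the job in; it is judged then, once.
The state is a dict: "clock": time; "qpos": joint angles; "qd": joint speeds; "joint_efforts": joint torques, N m; "position": TCP position; "tool_rot": TCP orientation; "force": force on the tool from outside, world axes, zero at the start; "moment": the same for the moment, N m; "grip_width": finger opening in m; "finger_force": force on a finger pad.
Only numpy, scipy, OpenCV 4.12 (cv2) and the standard library are available. Lean on these libraries where they do the work, as an engineer would, in place of code of your own. Each camera call takes 0.05 s, during which the arm holds its last target. There are 200 camera calls.

## Working session

There is one attempt and no reset: what is moved stays moved. The work goes in short steps, Python scripts to look and compute and a tool call to move; the robot and the scene stay as the last step left them, time stands still between calls to the robot, and variables do not carry over. Pictures are saved under pics/ and viewed, at most 14 in all, crops included, and the job is handed in when it is done.

Besides the shell and the picture viewer there is one more tool, called after ">>>" as a command line: name --argument value ..., lists and objects as JSON in quotes. send_rows: Moves the arm, as the interface text tells. Its arguments: {"type":"object","properties":{"increments":{"type":"array"},"newtons":{"type":"number"}},"required":["increments"]}

```bash
mkdir -p pics; ls
python3 - <<'E'
from workcell import *
import cv2
s=observe();print(s)
for n in("scene","top"):
    cv2.imwrite(f"pics/{n}0.png",cv2.resize(grab_frame(n),(800,600),interpolation=cv2.INTER_CUBIC))
    p=camera_params(n);print(n,p)
print(camera_params("wrist"))
E
```

```text
pics
{'clock': 0.0, 'qpos': array([ 1.23283395,  0.52199288, -0.03630847,  1.59996568,  0.0211845 ,
        1.02111166, -0.11279951]), 'qd': array([-0.00153802,  0.00073858, -0.00054018, -0.00034028,  0.00013332,
        0.00168452,  0.00098637]), 'joint_efforts': array([-5.54605813e-04, -9.27127004e+01,  1.97942555e+00, -3.69936919e+01,
        1.78384571e-02,  8.05840886e-03,  1.62639617e-05]), 'position': array([ 0.16523347, -0.60243126,  0.23075427]), 'tool_rot': array([-3.14050200e+00,  7.38338248e-05,  2.67727646e-01]), 'force': array([ 1.08793611, -0.1019518 ,  0.92749276]), 'moment': array([-0.00499796,  0.04235748,  0.04383653]), 'finger_force': 0.0, 'grip_width': 0.08554424604174102}
scene {'fovy': 43.72647605756825, 'cx': 246.86608316934957, 'cy': 190.56109129107261, 'extrinsics': array([[ 0.79236418,  0.61003218,  0.00444362, -0.41592997],
       [ 0.46338049, -0.59711031, -0.65478073, -0.16177   ],
       [-0.39678399,  0.52088388, -0.75580583,  1.95363526],
       [ 0.        ,  0.        ,  0.        ,  1.        ]])}
top {'fovy': 45.21565171424937, 'cx': 259.6290483768742, 'cy': 196.5266846648512, 'extrinsics': array([[ 0.00766608, -0.99992472,  0.00958022, -0.01379842],
       [-0.99629223, -0.00845852, -0.08561681,  0.53004068],
       [ 0.0856914 , -0.00888835, -0.99628208,  1.48084636],
       [ 0.        ,  0.        ,  0.        ,  1.        ]])}
{'fovy': 60.75505439795398, 'cx': 259.46158891224866, 'cy': 191.65781033134652, 'extrinsics': array([[ 2.63938066e-01, -9.64539311e-01, -7.84425985e-04,
        -6.24748807e-01],
       [-9.11461959e-01, -2.49679793e-01,  3.26951216e-01,
        -4.21463326e-02],
       [-3.15553156e-01, -8.55798971e-02, -9.45040892e-01,
         3.81210305e-01],
       [ 0.00000000e+00,  0.00000000e+00,  0.00000000e+00,
         1.00000000e+00]])}
```

View pics/scene0.png

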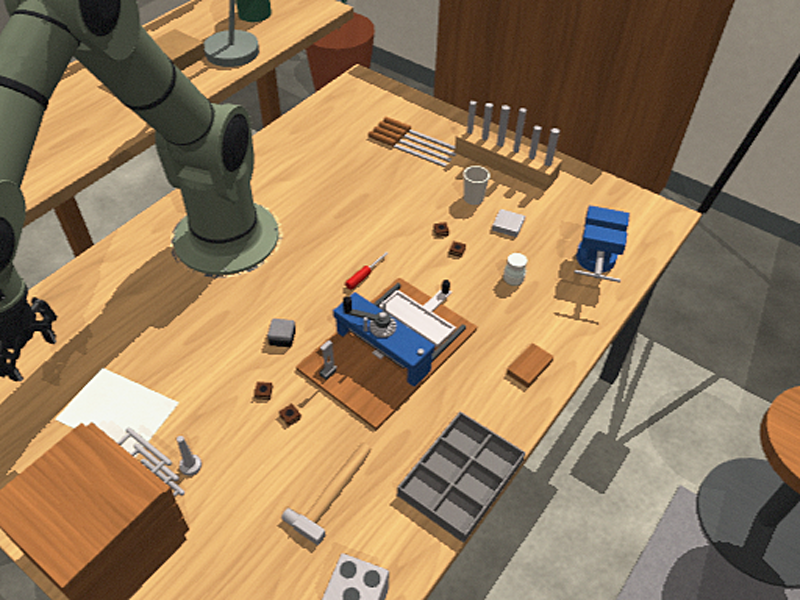

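View pics/top0.png

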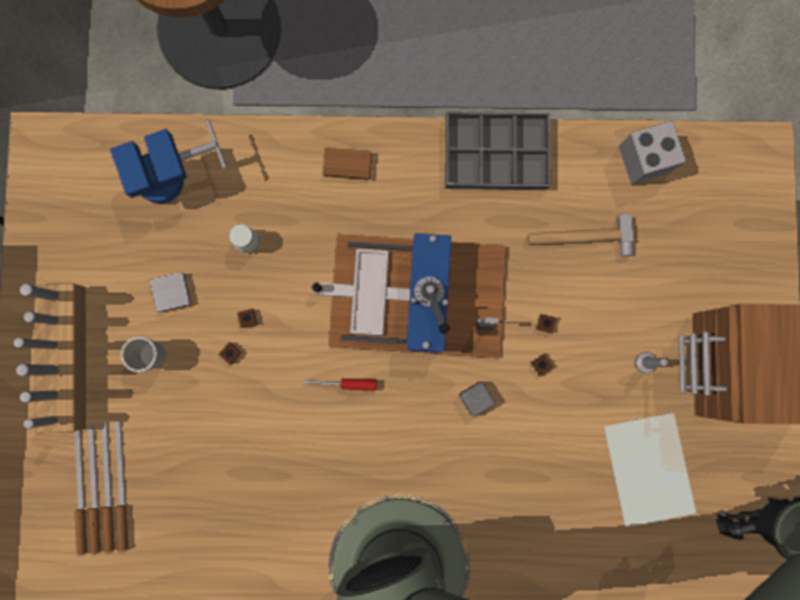

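The scene view shows the press at about (390,330), two blanks at (440,230) and (457,249), and two more at (263,391) and (289,414). The top view shows the four blanks at (248,318), (232,353), (547,323) and (542,364). The tray is drawn out to the left, the lever points to the robot and slightly right, and the hasp is upright near (487,322).

```bash
cat > h.py <<'E'
from workcell import *
import numpy as np, cv2
from scipy.spatial.transform import Rotation as R
def ray(name,u,v,z,p=None):
    """world point at height z seen at pixel u,v"""
    p=p or camera_params(name); f=192/np.tan(np.radians(p["fovy"]/2)); E=p["extrinsics"]
    d=E[:3,:3].T@np.array([(u-p["cx"])/f,(v-p["cy"])/f,1]); c=-E[:3,:3].T@E[:3,3]
    return c+d*(z-c[2])/d[2]
def proj(p,X):
    f=192/np.tan(np.radians(p["fovy"]/2)); E=p["extrinsics"]; q=E[:3,:3]@np.asarray(X)+E[:3,3]
    return p["cx"]+f*q[0]/q[2], p["cy"]+f*q[1]/q[2]
def goto(pos,yaw=None,roll=None):
    """shift (mm) and turn (deg) in tool axes from present pose to pos with tool down at yaw"""
    s=observe(); T=R.from_euler('xyz',s['tool_rot'])
    d=T.inv().apply(np.array(pos)-s['position'])*1000
    w=np.zeros(3)
    if yaw is not None: w=(T.inv()*R.from_euler('xyz',[np.pi,0,yaw])).as_rotvec(degrees=True)
    return d.round(1),w.round(1)
E
python3 - <<'E'
from h import *
g=grab_frame("top")
a=cv2.resize(g[145:235,200:340],(800,514),interpolation=cv2.INTER_CUBIC)
cv2.imwrite("pics/press.png",a)
b=np.hstack([cv2.resize(g[190:240,135:175],(384,480),interpolation=cv2.INTER_CUBIC),cv2.resize(g[195:245,330:370],(384,480),interpolation=cv2.INTER_CUBIC)])
cv2.imwrite("pics/blanks.png",b)
E
```

```text
(no output)
```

View pics/press.png

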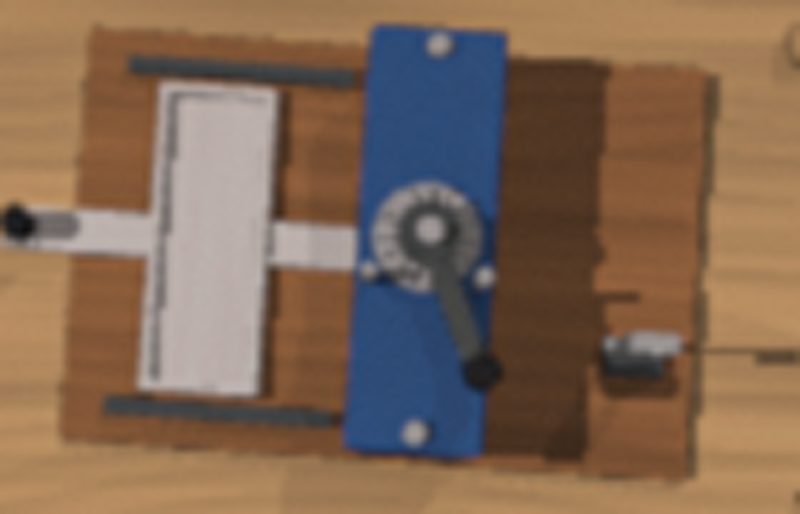

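View pics/blanks.png

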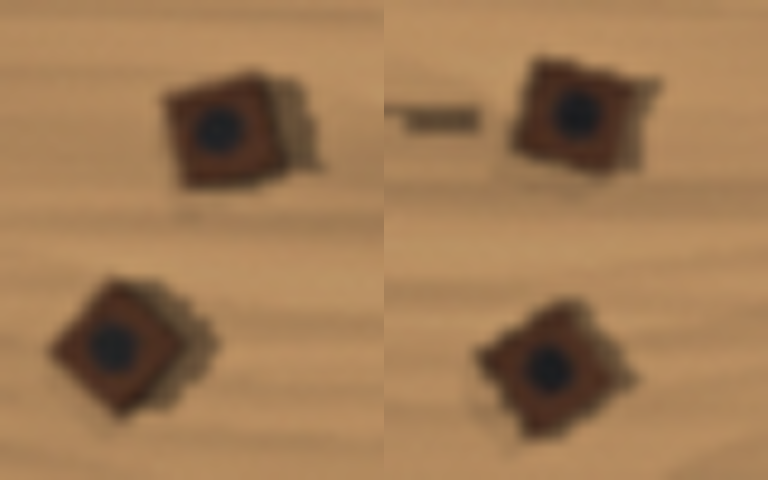

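The press crop shows the bridge corners at (372,27), (507,33), (480,456) and (345,445), the tray corners at (160,85), (280,90), (262,397) and (138,390), the tray knob at (17,222) and the lever knob at (483,368). The blanks crop shows the bores at (218,130), (113,347), (577,113) and (549,370).

Run:
```python
from h import *
P=lambda u,v,z:ray("top",200+u/5.714,145+v/5.714,z)[:2].round(4)
L=lambda u,v,z:ray("top",135+u/9.6,190+v/9.6,z)[:2].round(4)
Q=lambda u,v,z:ray("top",330+(u-384)/9.6,195+v/9.6,z)[:2].round(4)
br=[P(*c,.1) for c in((372,27),(507,33),(480,456),(345,445))];print("bridge",br,np.mean(br,0))
v=br[0]+br[1]-br[2]-br[3];print("yaw x",np.arctan2(v[1],v[0]))
tr=[P(*c,.026) for c in((160,85),(280,90),(262,397),(138,390))];print("tray",tr,np.mean(tr,0))
v=tr[0]+tr[1]-tr[2]-tr[3];print("yaw x",np.arctan2(v[1],v[0]))
print("tknob",P(17,222,.054),"lknob",P(483,368,.162),"hub",P(432,229,.135))
print("hasp top",P(640,350,.1))
for n,c,cs in(("A",L(218,130,.016),[L(*x,.016) for x in((165,95),(262,72),(287,175),(182,188))]),
 ("B",L(113,347,.016),[L(*x,.016) for x in((50,350),(115,277),(187,345),(122,418))]),
 ("C",Q(577,113,.016),[Q(*x,.016) for x in((540,58),(640,82),(610,172),(512,150))]),
 ("D",Q(549,370,.016),[Q(*x,.016) for x in((478,350),(575,300),(625,380),(528,438))])):
  v=cs[1]+cs[2]-cs[0]-cs[3];w=cs[0]+cs[1]-cs[2]-cs[3]
  a=np.degrees(np.arctan2(v[1],v[0]))%90; b=np.degrees(np.arctan2(w[1],w[0]))%90
  print(n,c,np.mean(cs,0).round(4),a.round(1),b.round(1),np.linalg.norm(v)/2,np.linalg.norm(w)/2)
```

```text
bridge [array([ 0.6702, -0.0248]), array([ 0.6676, -0.0986]), array([ 0.4368, -0.0845]), array([ 0.4421, -0.0118])] [ 0.554175 -0.054925]
yaw x -0.0589857547539781
tray [array([0.6494, 0.095 ]), array([0.6472, 0.0262]), array([0.4711, 0.0347]), array([0.4745, 0.1051])] [0.56055 0.06525]
yaw x -0.052941934733880924
tknob [0.5666 0.1722] lknob [ 0.4806 -0.0821] hub [ 0.5556 -0.0566]
hasp top [ 0.4947 -0.171 ]
A [0.5049 0.323 ] [0.5041 0.3209] 10.6 13.5 0.03469538874259806 0.034247481659240325
B [0.431  0.3565] [0.4308 0.3546] 49.5 47.6 0.03276736181019161 0.033835484332280515
C [ 0.4996 -0.3062] [ 0.4987 -0.3057] 77.3 71.9 0.034643902782452204 0.03282499047981579
D [ 0.4121 -0.2959] [ 0.4131 -0.2968] 29.2 30.7 0.03798716888634898 0.03284242682872266
```

```bash
cat >> h.py <<'E'
def find(name="top",z=.016,amin=60,amax=250):
    """dark blank tops: world xy, side angle mod 90 (deg), area px"""
    p=camera_params(name); g=grab_frame(name)
    m=(g.max(2)<110).astype(np.uint8)&((g[...,2].astype(int)-g[...,0]>18)|(g.max(2)<45)).astype(np.uint8)
    n,lab,st,ce=cv2.connectedComponentsWithStats(m)
    for i in range(1,n):
        if amin<st[i,4]<amax and .5<st[i,2]/st[i,3]<2:
            c=np.argwhere(lab==i)[:,::-1].astype(np.float32)
            (u,v),_,_=cv2.minAreaRect(c); b=cv2.boxPoints(cv2.minAreaRect(c))
            W=[ray(name,*q,z,p)[:2] for q in b]; d=W[1]-W[0]
            print(np.mean(W,0).round(4),(np.degrees(np.arctan2(d[1],d[0]))%90).round(1),st[i,4],(round(float(u)),round(float(v))))
E
python3 - <<'E'
from h import *
find()
print(goto([.4125,-.296,.12],np.radians(30)))
E
```

```text
[0.8434 0.3443] 1.7 124 (154, 102)
[0.8323 0.1114] 0.6 106 (224, 106)
[0.6672 0.2869] 0.5 187 (170, 154)
[0.505  0.3175] 14.7 133 (159, 204)
[ 0.4987 -0.3046] 75.6 117 (350, 207)
[0.4315 0.3509] 46.1 137 (149, 226)
[ 0.4141 -0.2957] 33.8 129 (347, 233)
[ 0.3381 -0.1881] 75.8 101 (314, 256)
(array([ 319.5, -230.1,  111.1]), array([ -0. ,  -0. , -14.7]))
```

>>> send_rows --increments '[[[320, -230, 60], [0, 0, -14.7], 1], [[320, -230, 60], [0, 0, -14.7], 1], [[320, -230, 60], [0, 0, -14.7], 1], [[320, -230, 60], [0, 0, -14.7], 1], [[320, -230, 60], [0, 0, -14.7], 1], [[320, -230, 60], [0, 0, -14.7], 1], [[320, -230, 60], [0, 0, -14.7], 1], [[320, -230, 60], [0, 0, -14.7], 1], [[320, -230, 111], [0, 0, -14.7], 1], [[320, -230, 111], [0, 0, -14.7], 1]]'

```text
clock: 1.2
position: [0.4116, -0.2938, 0.1164]
tool_rot: [-3.135, 0.003, 0.527]
force: [-1.3, 0.1, 0.3]
grip_width: 0.0853
finger_force: 0.0
```

Run:
```python
from h import *
s=observe();print(s['clock'],s['position'],np.degrees(s['tool_rot']),s['force'])
cv2.imwrite("pics/w1.png",grab_frame("wrist"))
p=camera_params("wrist")
for c in ([.4125,-.296,.016],list(s['position'])): print(proj(p,c))
find()
```

```text
1.2 [ 0.41160348 -0.29380444  0.11637312] [-1.79645759e+02  1.75584262e-01  3.02083208e+01] [-1.31822072  0.0769861   0.32243563]
(np.float64(260.86271305371423), np.float64(190.26102685618727))
(np.float64(256.1343955302655), np.float64(254.6748003614409))
[0.8155 0.1063] 25.3 71 (225, 111)
[0.6656 0.2885] 0.5 154 (170, 155)
[0.4894 0.7905] 88.0 238 (14, 207)
[0.5054 0.3176] 14.7 123 (159, 203)
[ 0.4991 -0.3046] 78.3 110 (350, 207)
[0.4273 0.4707] 0.5 194 (112, 227)
[0.4323 0.3518] 46.1 127 (148, 226)
[ 0.3976 -0.287 ] 0.5 165 (344, 238)
[0.353  0.8001] 81.8 138 (8, 249)
[ 0.1043 -0.4195] 56.4 156 (387, 330)
[-0.0396  0.7925] 0.3 130 (4, 374)
```

View pics/w1.png

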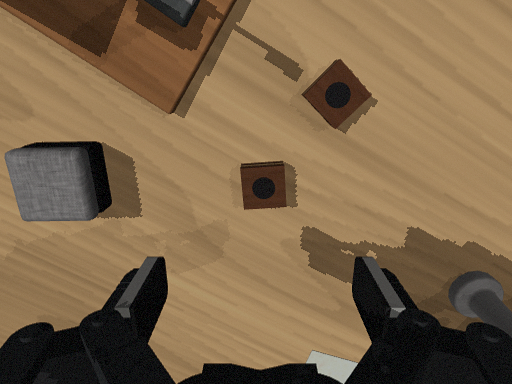

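The wrist view shows blank D's bore at (264,187), almost square to the fingers, and blank C's bore at (338,95).

Run:
```python
from h import *
D=ray("wrist",264,187,.016);print(D,ray("wrist",338,95,.016))
v=ray("wrist",283,209,.016)-ray("wrist",243,209,.016);print(np.degrees(np.arctan2(v[1],v[0])))
print(goto([D[0],D[1],.006],np.radians(30)))
```

```text
[ 0.4164473  -0.29842769  0.016     ] [ 0.50385871 -0.3094989   0.016     ]
-59.99282660318065
(array([  2.8,   3.9, 114.4]), array([-0.1,  0.1,  0. ]))
```

>>> send_rows --increments '[[[2, 3, 50], [0, 0, 0], 1], [[2, 3, 50], [0, 0, 0], 1], [[2, 3, 50], [0, 0, 0], 1], [[2, 3, 50], [0, 0, 0], 1]]'

```text
clock: 1.7
position: [0.417, -0.299, 0.0729]
tool_rot: [3.139, -0.001, 0.523]
force: [-0.5, -0.4, 0.4]
grip_width: 0.0856
finger_force: 0.0
```

Run:
```python
from h import *
s=observe();print(s['position'],np.degrees(s['tool_rot']))
find("wrist",.016,800,8000)
p=camera_params("wrist");print(proj(p,s['position']),goto([.4164,-.2984,.006],np.radians(30)))
```

```text
[ 0.41696957 -0.29896285  0.07292406] [ 1.79843989e+02 -6.77322357e-02  2.99802853e+01]
[ 0.4502 -0.1391] 30.0 3300 (38, 31)
[ 0.4866 -0.2171] 45.1 6938 (195, 42)
[ 0.5016 -0.3069] 72.8 4141 (342, 104)
[ 0.3566 -0.1807] 35.6 5453 (56, 202)
(np.float64(259.0240796047276), np.float64(258.5464248341247)) (array([-0.4, -1. , 66.8]), array([ 0.2, -0.1, -0. ]))
```

>>> send_rows --increments '[[[-1, -1, 45], [0, 0, 0], 1], [[-1, -1, 68], [0, 0, 0], 1], [[-1, -1, 69], [0, 0, 0], 1], [[-1, -1, 69], [0, 0, 0], -0.6], [[-1, -1, 69], [0, 0, 0], -0.6], [[-1, -1, 69], [0, 0, 0], -0.6], [[-1, -1, 69], [0, 0, 0], -0.6], [[-1, -1, 69], [0, 0, 0], -0.6], [[-1, -1, 69], [0, 0, 0], -0.6]]' --newtons 40

```text
clock: 2.65
position: [0.4155, -0.2979, 0.0025]
tool_rot: [3.14, -0.001, 0.524]
force: [-3.5, 1.4, 17.3]
grip_width: 0.0331
finger_force: 38.3
```

Run:
```python
from h import *
s=observe();print(s)
cv2.imwrite("pics/w2.png",grab_frame("wrist"))
```

```text
{'clock': 2.65, 'qpos': array([ 0.59377616,  0.71565066, -0.11826344,  2.03192036,  0.19926851,
        0.40296983, -0.72575183]), 'qd': array([ 0.00093977, -0.0009558 , -0.00051207, -0.00046552,  0.00206853,
       -0.00158184, -0.00015688]), 'joint_efforts': array([-5.28452906e-02, -8.20108294e+01,  6.41937498e-01, -1.59113377e+01,
       -6.12050018e-03, -8.92655086e-01, -9.49971238e-02]), 'position': array([ 0.41552275, -0.29791931,  0.00254823]), 'tool_rot': array([ 3.14004609e+00, -6.80388094e-04,  5.24245973e-01]), 'force': array([-3.51116906,  1.40747065, 17.25335387]), 'moment': array([0.34559862, 0.54590885, 0.09286177]), 'finger_force': 38.334272503852844, 'grip_width': 0.033064292067703345}
```

View pics/w2.png

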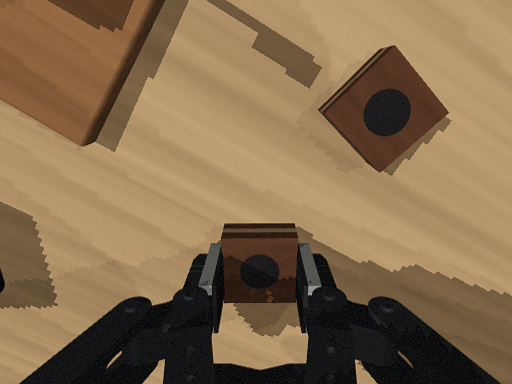

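Blank D is between the pads, with its bore at (260,270). The fingers may be too low to clear the tray rim, so I'll regrip 6 mm higher.

>>> send_rows --increments '[[[0, 0, 0], [0, 0, 0], 0.1], [[0, 0, 0], [0, 0, 0], 0.1], [[0, 0, -6], [0, 0, 0], 0.1], [[0, 0, -6], [0, 0, 0], 0.1], [[0, 0, -6], [0, 0, 0], -0.6], [[0, 0, -6], [0, 0, 0], -0.6], [[0, 0, -6], [0, 0, 0], -0.6], [[0, 0, -6], [0, 0, 0], -0.6], [[0, 0, -6], [0, 0, 0], -0.6]]' --newtons 50

```text
clock: 3.6
position: [0.4151, -0.2976, 0.0078]
tool_rot: [3.141, -0.0, 0.524]
force: [-2.1, 2.0, 14.6]
grip_width: 0.0323
finger_force: 48.5
```

>>> send_rows --increments '[[[0, 0, -40], [0, 0, 0], -0.6], [[0, 0, -90], [0, 0, 0], -0.6], [[0, 0, -140], [0, 0, 0], -0.6], [[0, 0, -190], [0, 0, 0], -0.6], [[0, 0, -200], [0, 0, 0], -0.6], [[0, 0, -200], [0, 0, 0], -0.6]]'

```text
clock: 4.2
position: [0.4156, -0.298, 0.209]
tool_rot: [3.138, -0.001, 0.524]
force: [-0.1, 0.9, -0.5]
grip_width: 0.0325
finger_force: 51.0
```

```bash
cat >> h.py <<'E'
YAW=-.056; E=np.array([np.cos(YAW),np.sin(YAW),0]); F=np.array([-np.sin(YAW),np.cos(YAW),0])
TR=np.array([.5605,.0655,0])   # tray centre, drawn out
E
python3 - <<'E'
from h import *
s=observe();print(s['position'],s['grip_width'],s['finger_force'])
print(goto(TR-.06*E+[0,0,.21],YAW))
cv2.imwrite("pics/s1.png",grab_frame("scene")[120:330,100:380])
E
```

```text
[ 0.41558084 -0.29798622  0.20904855] 0.03254234930807771 51.04881405830383
(array([ 257.2, -275.1,   -1.4]), array([ 0.1, -0.1, 33.2]))
```

>>> send_rows --increments '[[[257, -275, -1], [0, 0, 33.2], -0.6], [[257, -275, -1], [0, 0, 33.2], -0.6], [[257, -275, -1], [0, 0, 33.2], -0.6], [[257, -275, -1], [0, 0, 33.2], -0.6], [[257, -275, -1], [0, 0, 33.2], -0.6], [[257, -275, -1], [0, 0, 33.2], -0.6], [[257, -275, -1], [0, 0, 33.2], -0.6], [[257, -275, -1], [0, 0, 33.2], -0.6], [[257, -275, 60], [0, 0, 33.2], -0.6], [[257, -275, 110], [0, 0, 33.2], -0.6]]'

```text
clock: 5.25
position: [0.4995, 0.0711, 0.1062]
tool_rot: [-3.141, -0.0, -0.052]
force: [0.9, -0.1, -0.8]
grip_width: 0.0321
finger_force: 51.1
```

>>> send_rows --increments '[[[0, 0, 0], [0, 0, 0], -0.6], [[0, 0, 0], [0, 0, 0], -0.6]]'

```text
clock: 5.45
position: [0.499, 0.0689, 0.108]
tool_rot: [3.141, 0.003, -0.055]
force: [0.3, 1.1, 1.0]
grip_width: 0.0323
finger_force: 51.0
```

Run:
```python
from h import *
s=observe();print(s['position'],np.degrees(s['tool_rot']),s['grip_width'],s['finger_force'])
print(goto(TR-.06*E+[0,0,.035],YAW))
g=grab_frame("wrist");cv2.imwrite("pics/w3.png",g)
for n,c in(("slot",TR-.06*E+[0,0,.02]),("slot20",TR-.02*E+[0,0,.02]),("tr",TR+[0,0,.02]),("slot60",TR+.06*E+[0,0,.02])):print(n,proj(camera_params("wrist"),c))
```

```text
[0.49896922 0.06891624 0.10798285] [179.95626403   0.18164078  -3.15833421] 0.03227196093585951 51.03535830974579
(array([ 1.9, -0.1, 73. ]), array([0. , 0.2, 0.1]))
slot (np.float64(259.25207998936554), np.float64(196.2150706098984))
slot20 (np.float64(259.2269515204564), np.float64(143.49804383715662))
tr (np.float64(259.2133028408127), np.float64(114.86447237705049))
slot60 (np.float64(259.1671994789946), np.float64(18.14420788076208))
```

View pics/w3.png

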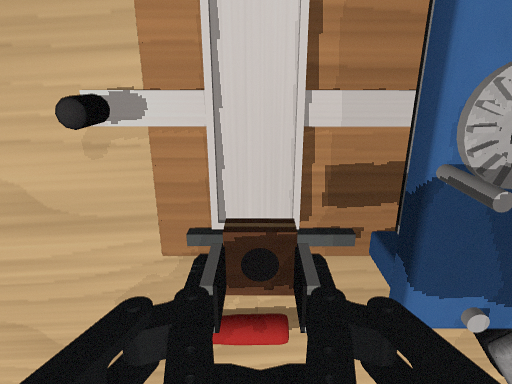

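The wrist view shows the tray's floor between columns 222 and 298. Its centre strip is at rows 91 to 126, with the near rail at rows 229 to 245 and the knob top near (73,113).

Run:
```python
from h import *
for n,u,v,z in(("strip R",360,108,.02),("strip L",190,108,.02),("knobtop",72,113,.054),("inner end floor",222,222,.02),("rail top",345,230,.024),("floor L at 200",222,200,.02),("floor R",297,200,.02)):
  q=ray("wrist",u,v,z);d=q-TR;print(n,q.round(4),"press rel",(d@E*1000).round(1),(d@F*1000).round(1))
```

```text
strip R [ 0.5612 -0.0041  0.02  ] press rel 4.6 -69.5
strip L [0.5678 0.1129 0.02  ] press rel 4.6 47.7
knobtop [0.5713 0.1757 0.054 ] press rel 4.6 110.6
inner end floor [0.481  0.0989 0.02  ] press rel -81.2 28.9
rail top [0.4708 0.0046 0.024 ] press rel -86.2 -65.9
floor L at 200 [0.4991 0.0972 0.02  ] press rel -63.0 28.2
floor R [0.4959 0.0405 0.02  ] press rel -63.1 -28.6
```

```bash
sed -i 's/^TR=.*/TR=np.array([.564,.0653,0])/' h.py
python3 - <<'E'
from h import *
s=observe();q=ray("wrist",260,262,s['position'][2]+.0085);d=q-s['position'];print(d@E,d@F)
print(goto(TR-.06*E+[0,0,.0295],YAW))
E
```

```text
0.0031731048744923027 -0.00040298790977439
(array([ 4.1,  0. , 79.9]), array([0., 0., 0.]))
```

>>> send_rows --increments '[[[2, 0, 40], [0, 0, 0], -0.6], [[2, 0, 70], [0, 0, 0], -0.6], [[2, 0, 76], [0, 0, 0], -0.6], [[2, 0, 78], [0, 0, 0], -0.6], [[2, 0, 79], [0, 0, 0], -0.6], [[2, 0, 79], [0, 0, 0], -0.6]]'

```text
clock: 6.1
position: [0.5027, 0.0691, 0.031]
tool_rot: [-3.141, -0.002, -0.056]
force: [1.5, 0.1, 0.4]
grip_width: 0.0324
finger_force: 51.0
```

>>> send_rows --increments '[[[0, 0, 1], [0, 0, 0], -0.6], [[0, 0, 2], [0, 0, 0], -0.6], [[0, 0, 2], [0, 0, 0], -0.6]]'

```text
clock: 6.4
position: [0.5021, 0.069, 0.0278]
tool_rot: [-3.141, -0.001, -0.055]
force: [-0.2, 0.4, 7.0]
grip_width: 0.0321
finger_force: 51.8
```

>>> send_rows --increments '[[[0, 0, 0], [0, 0, 0], 0], [[0, 0, 0], [0, 0, 0], 0.1], [[0, 0, 0], [0, 0, 0], 0.2], [[0, 0, -20], [0, 0, 0], 0.2], [[0, 0, -60], [0, 0, 0], 0.4], [[0, 0, -110], [0, 0, 0], 1], [[0, 0, -160], [0, 0, 0], 1], [[0, 0, -180], [0, 0, 0], 1], [[0, 0, -180], [0, 0, 0], 1]]'

```text
clock: 7.3
position: [0.5031, 0.0692, 0.2104]
tool_rot: [-3.14, -0.005, -0.055]
force: [0.5, -0.3, -0.5]
grip_width: 0.0855
finger_force: 0.0
```

Run:
```python
from h import *
s=observe();print(s['clock'],s['position'])
find("top",.016)
print("C",goto([.502,-.308,.21],np.radians(-15)))
print("A",goto([.506,.321,.21],np.radians(12)))
cv2.imwrite("pics/w4.png",cv2.resize(grab_frame("wrist"),(400,300)))
```

```text
7.3 [0.50306664 0.06917841 0.2104129 ]
[0.8147 0.1052] 26.9 61 (226, 111)
[0.6655 0.2901] 0.5 132 (169, 155)
[0.5057 0.3176] 11.9 118 (159, 203)
[0.4884 0.7998] 88.8 181 (11, 207)
[0.4314 0.4671] 4.3 73 (113, 226)
[0.4315 0.3525] 46.1 120 (148, 226)
[0.3501 0.8068] 82.8 87 (6, 250)
[0.1974 0.7975] 89.1 236 (7, 298)
[-0.0426  0.7923] 0.3 110 (4, 376)
C (array([ 20.6, 376.4,  -1.7]), array([-0. , -0.1, 11.8]))
A (array([ -10.2, -251.8,   -1.4]), array([ -0. ,  -0.1, -15.2]))
```

View pics/w4.png

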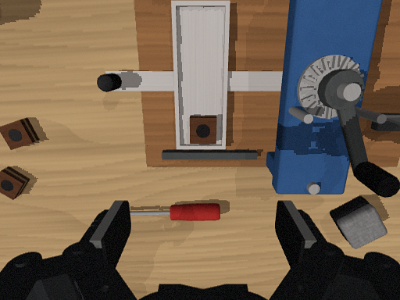

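Blank D lies flat in the tray's near end, with its bore at (203,130) in the 400-px view. The tray strip centre is at row 81, and A and B are at the left edge, near (20,132) and (12,180).

Run:
```python
from h import *
k=1.28
for n,u,v,z in(("bore",203,130,.036),("strip",255,81,.02),("stripL",130,80,.02),("end",200,149,.02),("A",20,132,.016),("B",10,181,.016)):
  q=ray("wrist",u*k,v*k,z);d=q-TR;print(n,q.round(4),"press rel",(d@E*1000).round(1),(d@F*1000).round(1))
```

```text
bore [0.5039 0.0681 0.036 ] press rel -60.2 -0.5
strip [0.5591 0.     0.02  ] press rel -1.3 -65.5
stripL [0.569  0.1557 0.02  ] press rel -0.1 90.5
end [0.4733 0.0739 0.02  ] press rel -91.0 3.5
A [0.5097 0.3149 0.016 ] press rel -68.1 246.2
B [0.4386 0.3503 0.016 ] press rel -141.1 277.6
```

>>> send_rows --increments '[[[-9, -250, 0], [0, 0, -15.2], 1], [[-9, -250, 0], [0, 0, -15.2], 1], [[-9, -250, 0], [0, 0, -15.2], 1], [[-9, -250, 0], [0, 0, -15.2], 1], [[-9, -250, 40], [0, 0, -15.2], 1], [[-9, -250, 80], [0, 0, -15.2], 1], [[-9, -250, 100], [0, 0, -15.2], 1], [[-9, -250, 100], [0, 0, -15.2], 1], [[-9, -250, 100], [0, 0, -15.2], 1]]'

```text
clock: 8.3
position: [0.5063, 0.3188, 0.107]
tool_rot: [3.141, 0.001, 0.21]
force: [1.0, 0.0, 0.3]
grip_width: 0.0852
finger_force: 0.0
```

```bash
cat >> h.py <<'E'
def bores(z=.016):
    """black bore marks in the wrist picture: world xy, roundness"""
    p=camera_params("wrist"); g=grab_frame("wrist"); m=((g.max(2)<58)&(g.max(2)-g.min(2)<22)).astype(np.uint8)
    m[290:]=0
    for c in cv2.findContours(m,cv2.RETR_EXTERNAL,cv2.CHAIN_APPROX_NONE)[0]:
        a=cv2.contourArea(c)
        if a<80 or a>5000 or len(c)<5: continue
        (u,v),r=cv2.minEnclosingCircle(c)
        if a/(np.pi*r*r)>.7: print("bore",(round(u),round(v)),round(r,1),ray("wrist",u,v,z,p)[:2].round(4))
    return g
E
python3 - <<'E'
from h import *
s=observe();print(s['clock'],s['position'],np.degrees(s['tool_rot']))
g=bores();find("wrist",.016,800,9000)
cv2.imwrite("pics/w5.png",cv2.resize(g,(400,300)))
E
```

```text
8.3 [0.5062698  0.31880742 0.10698804] [1.79971090e+02 8.21333644e-02 1.20353508e+01]
bore (194, 269) 10.9 [0.4326 0.3583]
bore (252, 194) 11.7 [0.5067 0.3244]
[0.5101 0.3194] 14.9 2695 (260, 191)
[0.4391 0.466 ] 79.5 5656 (61, 237)
```

View pics/w5.png

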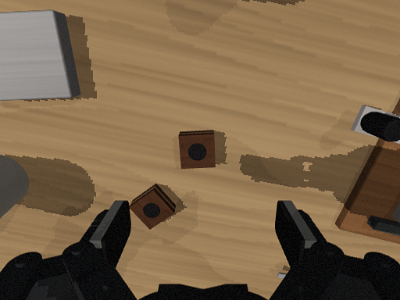

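Blank A's bore is at (252,194) and its lower edge is turned about 4° anticlockwise. B is seen lower left at (194,269).

Run:
```python
from h import *
print(goto([.507,.3243,.0085],np.radians(15.5)))
```

```text
(array([  0.8,  -5.1, 100. ]), array([-0. , -0.1, -3.5]))
```

>>> send_rows --increments '[[[1, -5, 50], [0, 0, -3.5], 1], [[1, -5, 90], [0, 0, -3.5], 1], [[1, -5, 99], [0, 0, -3.5], 1], [[1, -5, 99], [0, 0, -3.5], 0.2], [[1, -5, 99], [0, 0, -3.5], -0.6], [[1, -5, 99], [0, 0, -3.5], -0.6], [[1, -5, 99], [0, 0, -3.5], -0.6], [[1, -5, 99], [0, 0, -3.5], -0.6], [[1, -5, 99], [0, 0, -3.5], -0.6]]' --newtons 50

```text
clock: 9.3
position: [0.5074, 0.3247, 0.0104]
tool_rot: [-3.141, -0.003, 0.271]
force: [-1.5, -1.9, 13.5]
grip_width: 0.0327
finger_force: 35.9
```

>>> send_rows --increments '[[[0, 0, -40], [0, 0, 0], -0.6], [[0, 0, -90], [0, 0, 0], -0.6], [[0, 0, -100], [0, 0, 0], -0.6], [[0, 0, -100], [0, 0, 0], -0.6]]'

```text
clock: 9.7
position: [0.5078, 0.3249, 0.1114]
tool_rot: [-3.14, -0.005, 0.271]
force: [0.6, -0.2, -1.0]
grip_width: 0.032
finger_force: 52.3
```

Run:
```python
from h import *
s=observe();print(s['position'],s['grip_width'],s['finger_force'])
print(goto(TR-.021*E+[0,0,.108],YAW))
bores(.125)
```

```text
[0.50777202 0.32491152 0.11143561] 0.032010839448245704 52.33620643615723
(array([-35.2, 258.5,   2.9]), array([-0.1, -0.3, 18.7]))
bore (260, 267) 19.5 [0.5114 0.3253]
```

>>> send_rows --increments '[[[-36, 258.5, 0], [0, 0, 18.7], -0.6], [[-36, 258.5, 0], [0, 0, 18.7], -0.6], [[-36, 258.5, 0], [0, 0, 18.7], -0.6], [[-36, 258.5, 0], [0, 0, 18.7], -0.6], [[-36, 258.5, 0], [0, 0, 18.7], -0.6], [[-36, 258.5, 0], [0, 0, 18.7], -0.6], [[-36, 258.5, 0], [0, 0, 18.7], -0.6], [[-36, 258.5, 0], [0, 0, 18.7], -0.6]]'

```text
clock: 10.55
position: [0.5406, 0.0665, 0.1078]
tool_rot: [-3.141, 0.001, -0.055]
force: [0.1, 0.1, -0.0]
grip_width: 0.0319
finger_force: 52.3
```

Run:
```python
from h import *
s=observe();print(s['position'],s['grip_width'],s['finger_force'])
print(goto(TR-.022*E+[0,0,.0315],YAW))
```

```text
[0.5406406  0.06648545 0.10777862] 0.031916657699967564 52.341511845588684
(array([ 1.5, -0.1, 76.3]), array([-0. ,  0.1,  0.1]))
```

>>> send_rows --increments '[[[1.5, 0, 40], [0, 0, 0], -0.6], [[1.5, 0, 68], [0, 0, 0], -0.6], [[1.5, 0, 75], [0, 0, 0], -0.6], [[1.5, 0, 76], [0, 0, 0], -0.6], [[1.5, 0, 77], [0, 0, 0], -0.6], [[1.5, 0, 77], [0, 0, 0], -0.6]]'

```text
clock: 11.15
position: [0.5431, 0.0659, 0.0324]
tool_rot: [-3.141, -0.001, -0.055]
force: [-0.9, 0.6, -0.1]
grip_width: 0.032
finger_force: 52.3
```

>>> send_rows --increments '[[[0, 0, 1], [0, 0, 0], -0.6], [[0, 0, 2], [0, 0, 0], -0.6], [[0, 0, 2], [0, 0, 0], -0.6]]'

```text
clock: 11.45
position: [0.543, 0.0655, 0.0304]
tool_rot: [-3.141, -0.001, -0.055]
force: [-3.2, 0.2, 15.8]
grip_width: 0.0319
finger_force: 54.1
```

>>> send_rows --increments '[[[0, 0, 0], [0, 0, 0], 0], [[0, 0, 0], [0, 0, 0], 0.1], [[0, 0, 0], [0, 0, 0], 0.2], [[0, 0, -20], [0, 0, 0], 0.2], [[0, 0, -60], [0, 0, 0], 0.4], [[0, 0, -90], [0, 0, 0], 1], [[0, 0, -90], [0, 0, 0], 1]]'

```text
clock: 12.15
position: [0.5444, 0.0657, 0.123]
tool_rot: [-3.14, -0.005, -0.056]
force: [0.7, -0.1, -0.3]
grip_width: 0.0847
finger_force: 0.0
```

Run:
```python
from h import *
s=observe();print(s['clock'],s['position'])
g=bores(.036)
find()
print("B",goto([.4325,.358,.11],np.radians(-42)))
```

```text
12.15 [0.5443788  0.06567251 0.12301482]
bore (258, 248) 11.1 [0.5035 0.0686]
bore (260, 201) 11.7 [0.5424 0.0653]
[0.7832 0.434 ] 7.9 196 (126, 120)
[0.6639 0.2884] 0.5 87 (170, 156)
[ 0.6407 -0.0042] 24.0 94 (258, 163)
[0.4889 0.7992] 0.2 133 (11, 207)
[0.4312 0.0153] 19.6 160 (252, 227)
[0.4315 0.3525] 46.1 115 (148, 226)
[0.3499 0.8079] 86.8 66 (6, 250)
[0.3101 0.0069] 0.8 130 (254, 264)
[0.1982 0.7975] 88.7 210 (7, 298)
[ 0.1924 -0.4071] 70.7 200 (382, 302)
[ 0.0441 -0.1962] 34.1 234 (317, 349)
[-0.0426  0.7923] 0.3 96 (4, 376)
B (array([-126.3, -286.1,    9.7]), array([-0. , -0.1, 38.8]))
```

>>> send_rows --increments '[[[-126, -286, 0], [0, 0, 38.8], 1], [[-126, -286, 0], [0, 0, 38.8], 1], [[-126, -286, 0], [0, 0, 38.8], 1], [[-126, -286, 0], [0, 0, 38.8], 1], [[-126, -286, 0], [0, 0, 38.8], 1], [[-126, -286, 0], [0, 0, 38.8], 1], [[-126, -286, 0], [0, 0, 38.8], 1], [[-126, -286, 10], [0, 0, 38.8], 1], [[-126, -286, 10], [0, 0, 38.8], 1]]'

```text
clock: 13.15
position: [0.4379, 0.3403, 0.109]
tool_rot: [3.139, -0.002, -0.734]
force: [-0.3, -1.8, 0.1]
grip_width: 0.0856
finger_force: 0.0
```

Run:
```python
from h import *
s=observe();print(s['clock'],s['position'],np.degrees(s['tool_rot']))
g=bores();find("wrist",.016,800,9000)
cv2.imwrite("pics/w6.png",cv2.resize(g,(400,300)))
```

```text
13.15 [0.43791777 0.34031005 0.10898768] [ 1.79871776e+02 -8.66213513e-02 -4.20821166e+01]
bore (247, 214) 11.3 [0.4329 0.3578]
[0.5492 0.4445] 70.1 2165 (57, 159)
[0.435  0.3503] 46.9 2918 (258, 192)
```

View pics/w6.png

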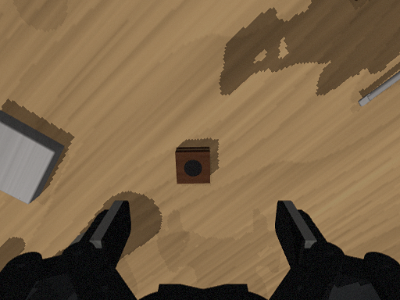

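Blank B is square to the gripper, with its bore at (193,168) in the 400-px view.

Run:
```python
from h import *
bores()
print(goto([.4328,.3578,.0095],np.radians(-42)))
```

```text
bore (249, 206) 11.5 [0.4328 0.3583]
(array([-11.5,  -9.3,  98.3]), array([ 0.2, -0.1,  0.5]))
```

>>> send_rows --increments '[[[-11, -9, 40], [0, 0, 0], 1], [[-11, -9, 60], [0, 0, 0], 1], [[-11, -9, 60], [0, 0, 0], 1]]'

```text
clock: 13.6
position: [0.435, 0.3523, 0.0469]
tool_rot: [3.135, -0.0, -0.732]
force: [0.0, -0.4, 0.7]
grip_width: 0.0856
finger_force: 0.0
```

Run:
```python
from h import *
s=observe();print(s['clock'],s['position'],np.degrees(s['tool_rot']))
bores()
print(goto([.4328,.3578,.0095],np.radians(-42)))
```

```text
13.6 [0.43499613 0.35234778 0.04685666] [ 1.79617244e+02 -7.20404756e-03 -4.19507227e+01]
bore (254, 240) 15.1 [0.4329 0.358 ]
(array([-5.9, -2. , 39.1]), array([ 0.3, -0. ,  0. ]))
```

>>> send_rows --increments '[[[0, 0, 0], [0, 0, 0], 1], [[0, 0, 0], [0, 0, 0], 1], [[0, 0, 0], [0, 0, 0], 1]]'

```text
clock: 13.95
position: [0.4364, 0.3545, 0.0505]
tool_rot: [3.141, 0.001, -0.732]
force: [0.2, -0.6, -0.4]
grip_width: 0.0857
finger_force: 0.0
```

Run:
```python
from h import *
s=observe();print(s['clock'],s['position'],np.degrees(s['tool_rot']))
print(goto([.4328,.358,.0095],np.radians(-42)))
```

```text
13.95 [0.43639162 0.35448522 0.05053205] [ 1.79981926e+02  3.04739161e-02 -4.19309477e+01]
(array([-5. , -0.2, 41. ]), array([0. , 0. , 0.1]))
```

>>> send_rows --increments '[[[-5, 0, 25], [0, 0, 0], 1], [[-5, 0, 40], [0, 0, 0], 1], [[-5, 0, 41], [0, 0, 0], 1], [[-5, 0, 41], [0, 0, 0], 0.2], [[-5, 0, 41], [0, 0, 0], -0.6], [[-5, 0, 41], [0, 0, 0], -0.6], [[-5, 0, 41], [0, 0, 0], -0.6], [[-5, 0, 41], [0, 0, 0], -0.6], [[-5, 0, 41], [0, 0, 0], -0.6]]' --newtons 50

```text
clock: 14.85
position: [0.4324, 0.3579, 0.0095]
tool_rot: [3.141, 0.001, -0.732]
force: [-1.8, -1.5, 11.0]
grip_width: 0.0321
finger_force: 48.8
```

>>> send_rows --increments '[[[0, 0, -40], [0, 0, 0], -0.6], [[0, 0, -90], [0, 0, 0], -0.6], [[0, 0, -100], [0, 0, 0], -0.6], [[0, 0, -100], [0, 0, 0], -0.6]]'

```text
clock: 15.25
position: [0.4328, 0.3587, 0.1104]
tool_rot: [-3.14, 0.001, -0.731]
force: [-0.5, -0.4, -1.6]
grip_width: 0.0323
finger_force: 50.6
```

Run:
```python
from h import *
s=observe();print(s['position'],s['grip_width'],s['finger_force'])
print(goto(TR+.018*E+[0,0,.108],YAW))
bores(s['position'][2]+.008)
```

```text
[0.43275809 0.35869881 0.1103904 ] 0.03225589021284446 50.62037229537964
(array([307.6, 119.6,   2. ]), array([ -0.1,   0. , -38.7]))
bore (259, 264) 19.5 [0.4342 0.3577]
```

>>> send_rows --increments '[[[308, 120, 0], [0, 0, -38.7], -0.6], [[308, 120, 0], [0, 0, -38.7], -0.6], [[308, 120, 0], [0, 0, -38.7], -0.6], [[308, 120, 0], [0, 0, -38.7], -0.6], [[308, 120, 0], [0, 0, -38.7], -0.6], [[308, 120, 0], [0, 0, -38.7], -0.6], [[308, 120, 0], [0, 0, -38.7], -0.6], [[308, 120, 0], [0, 0, -38.7], -0.6], [[308, 120, 0], [0, 0, -38.7], -0.6], [[308, 120, 0], [0, 0, -38.7], -0.6]]'

```text
clock: 16.3
position: [0.5806, 0.0639, 0.1078]
tool_rot: [3.141, 0.003, -0.055]
force: [0.5, -0.1, -0.2]
grip_width: 0.032
finger_force: 50.6
```

Run:
```python
from h import *
s=observe();print(s['position'],s['grip_width'],s['finger_force'])
print(goto(TR+.019*E+[0,0,.0305],YAW))
```

```text
[0.58063441 0.06393892 0.10780926] 0.03195057541765675 50.61392962932587
(array([ 2.5, -0.5, 77.3]), array([0. , 0.2, 0.1]))
```

>>> send_rows --increments '[[[2.5, 0, 40], [0, 0, 0], -0.6], [[2.5, 0, 68], [0, 0, 0], -0.6], [[2.5, 0, 76], [0, 0, 0], -0.6], [[2.5, 0, 77], [0, 0, 0], -0.6], [[2.5, 0, 78], [0, 0, 0], -0.6], [[2.5, 0, 79], [0, 0, 0], -0.6], [[2.5, 0, 79], [0, 0, 0], -0.6]]'

```text
clock: 17.0
position: [0.5842, 0.0628, 0.0305]
tool_rot: [3.141, 0.0, -0.056]
force: [0.5, -0.6, -0.7]
grip_width: 0.0322
finger_force: 50.6
```

>>> send_rows --increments '[[[0, 0, 0], [0, 0, 0], 0], [[0, 0, 0], [0, 0, 0], 0.1], [[0, 0, 0], [0, 0, 0], 0.2], [[0, 0, -20], [0, 0, 0], 0.2], [[0, 0, -60], [0, 0, 0], 0.4], [[0, 0, -100], [0, 0, 0], 1], [[0, 0, -150], [0, 0, 0], 1], [[0, 0, -180], [0, 0, 0], 1], [[0, 0, -180], [0, 0, 0], 1]]'

```text
clock: 17.9
position: [0.5857, 0.0627, 0.2138]
tool_rot: [-3.141, -0.004, -0.056]
force: [0.4, -0.1, -0.8]
grip_width: 0.0852
finger_force: 0.0
```

Run:
```python
from h import *
s=observe();print(s['clock'],s['position'])
g=bores(.036)
find()
print("C",goto([.502,-.308,.21],np.radians(-15)))
```

```text
17.9 [0.58572434 0.06269667 0.21384446]
bore (258, 241) 7.9 [0.5035 0.0686]
bore (259, 208) 8.3 [0.5421 0.0654]
bore (260, 170) 8.7 [0.5836 0.0627]
[0.7706 0.4448] 23.0 147 (123, 123)
[0.6309 0.8048] 0.5 125 (12, 164)
[ 0.4955 -0.3059] 89.5 121 (350, 208)
[ 0.3534 -0.4305] 16.4 125 (389, 252)
[0.1981 0.796 ] 0.4 161 (7, 298)
[ 0.0386 -0.1489] 73.3 99 (302, 351)
[ 0.0542 -0.0342] 60.8 79 (266, 346)
[-0.0426  0.7923] 0.3 68 (4, 376)
C (array([-6.13e+01,  3.75e+02,  1.00e-01]), array([ 0. ,  0. , 11.8]))
```

>>> send_rows --increments '[[[-61, 375, 0], [0, 0, 11.8], 1], [[-61, 375, 0], [0, 0, 11.8], 1], [[-61, 375, 0], [0, 0, 11.8], 1], [[-61, 375, 0], [0, 0, 11.8], 1], [[-61, 375, 0], [0, 0, 11.8], 1], [[-61, 375, 0], [0, 0, 11.8], 1], [[-61, 375, 0], [0, 0, 11.8], 1], [[-61, 375, 0], [0, 0, 11.8], 1], [[-61, 375, 50], [0, 0, 11.8], 1], [[-61, 375, 100], [0, 0, 11.8], 1]]'

```text
clock: 19.0
position: [0.5013, -0.3094, 0.1082]
tool_rot: [3.14, 0.001, -0.264]
force: [2.0, 0.1, -0.6]
grip_width: 0.0854
finger_force: 0.0
```

>>> send_rows --increments '[[[0, 0, 0], [0, 0, 0], 1], [[0, 0, 0], [0, 0, 0], 1], [[0, 0, 0], [0, 0, 0], 1]]'

```text
clock: 19.3
position: [0.5028, -0.3089, 0.1121]
tool_rot: [3.14, -0.001, -0.262]
force: [-0.2, 0.1, -0.4]
grip_width: 0.0854
finger_force: 0.0
```

Run:
```python
from h import *
s=observe();print(s['clock'],s['position'],np.degrees(s['tool_rot']))
g=bores();find("wrist",.016,800,9000)
cv2.imwrite("pics/w7.png",cv2.resize(g,(400,300)))
```

```text
19.3 [ 0.50275051 -0.30894692  0.11210045] [ 1.79896489e+02 -5.13861121e-02 -1.50063603e+01]
bore (254, 196) 11.4 [ 0.5024 -0.3046]
[ 0.5045 -0.3108] 74.9 2536 (261, 191)
```

View pics/w7.png

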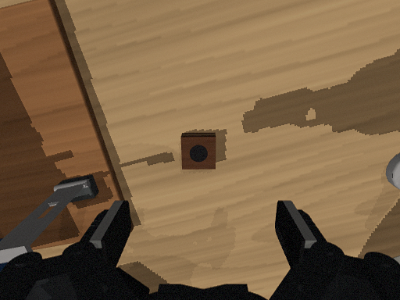

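Blank C is undisturbed and square, with its bore at (254,196). The upright hasp's tip is at the left, near (80,187) in the 400-px view.

Run:
```python
from h import *
k=1.28
print("hasp tip",ray("wrist",80*k,186*k,.113), ray("wrist",75*k,188*k,.10),"near edge", ray("wrist",18*k,240*k,.03))
print(goto([.5025,-.305,.0095],np.radians(-15)))
```

```text
hasp tip [ 0.53397343 -0.23883022  0.113     ] [ 0.52884862 -0.22658595  0.1       ] near edge [ 0.46287071 -0.09620928  0.03      ]
(array([ -1.6,  -3.6, 102.6]), array([ 0.1, -0.1,  0. ]))
```

>>> send_rows --increments '[[[-1.5, -3.5, 20], [0, 0, 0], 0.4], [[-1.5, -3.5, 40], [0, 0, 0], 0.4], [[-1.5, -3.5, 80], [0, 0, 0], 0.4], [[-1.5, -3.5, 101], [0, 0, 0], 0.4], [[-1.5, -3.5, 102], [0, 0, 0], 0.4], [[-1.5, -3.5, 102], [0, 0, 0], -0.6], [[-1.5, -3.5, 102], [0, 0, 0], -0.6], [[-1.5, -3.5, 102], [0, 0, 0], -0.6], [[-1.5, -3.5, 102], [0, 0, 0], -0.6], [[-1.5, -3.5, 102], [0, 0, 0], -0.6]]' --newtons 50

```text
clock: 20.4
position: [0.5023, -0.3052, 0.0102]
tool_rot: [3.14, -0.002, -0.262]
force: [-2.2, 0.5, 9.6]
grip_width: 0.0322
finger_force: 49.0
```

>>> send_rows --increments '[[[0, 0, -40], [0, 0, 0], -0.6], [[0, 0, -90], [0, 0, 0], -0.6], [[0, 0, -140], [0, 0, 0], -0.6], [[0, 0, -190], [0, 0, 0], -0.6], [[0, 0, -200], [0, 0, 0], -0.6], [[0, 0, -200], [0, 0, 0], -0.6]]'

```text
clock: 21.0
position: [0.5026, -0.3048, 0.2113]
tool_rot: [3.14, -0.004, -0.262]
force: [-0.6, 0.7, -1.1]
grip_width: 0.032
finger_force: 50.4
```

Run:
```python
from h import *
s=observe();print(s['position'],s['grip_width'],s['finger_force'])
print(goto(TR+.058*E+[0,0,.21],YAW))
bores(s['position'][2]+.008)
```

```text
[ 0.50257392 -0.30480731  0.21127676] 0.03204787825222726 50.35228371620178
(array([  20.4, -385.2,    0.9]), array([  0.1,  -0.2, -11.8]))
bore (260, 265) 18.9 [ 0.5037 -0.3053]
```

>>> send_rows --increments '[[[20, -385, 0], [0, 0, -11.8], -0.6], [[20, -385, 0], [0, 0, -11.8], -0.6], [[20, -385, 0], [0, 0, -11.8], -0.6], [[20, -385, 0], [0, 0, -11.8], -0.6], [[20, -385, 0], [0, 0, -11.8], -0.6], [[20, -385, 0], [0, 0, -11.8], -0.6], [[20, -385, 0], [0, 0, -11.8], -0.6], [[20, -385, 0], [0, 0, -11.8], -0.6], [[20, -385, 50], [0, 0, -11.8], -0.6], [[20, -385, 100], [0, 0, -11.8], -0.6]]'

```text
clock: 22.05
position: [0.6204, 0.0637, 0.1058]
tool_rot: [3.141, 0.001, -0.054]
force: [1.2, -0.6, -0.7]
grip_width: 0.0322
finger_force: 50.4
```

>>> send_rows --increments '[[[0, 0, 0], [0, 0, 0], -0.6], [[0, 0, 0], [0, 0, 0], -0.6]]'

```text
clock: 22.25
position: [0.6201, 0.0614, 0.1078]
tool_rot: [3.14, 0.003, -0.057]
force: [-0.6, 0.2, 0.7]
grip_width: 0.0321
finger_force: 50.3
```

Run:
```python
from h import *
s=observe();print(s['position'],s['grip_width'],s['finger_force'])
print(goto(TR+.059*E+[0,0,.0300],YAW))
```

```text
[0.62012329 0.06138113 0.10781849] 0.03205640845331946 50.33206880092621
(array([ 3. , -0.9, 77.8]), array([ 0.1,  0.2, -0. ]))
```

>>> send_rows --increments '[[[3, 0, 40], [0, 0, 0], -0.6], [[3, 0, 68], [0, 0, 0], -0.6], [[3, 0, 76], [0, 0, 0], -0.6], [[3, 0, 77], [0, 0, 0], -0.6], [[3, 0, 78], [0, 0, 0], -0.6], [[3, 0, 79], [0, 0, 0], -0.6], [[3, 0, 79], [0, 0, 0], -0.6]]'

```text
clock: 22.95
position: [0.6244, 0.062, 0.0302]
tool_rot: [3.141, -0.001, -0.056]
force: [-0.6, -0.5, 8.5]
grip_width: 0.032
finger_force: 51.3
```

>>> send_rows --increments '[[[0, 0, 0], [0, 0, 0], 0], [[0, 0, 0], [0, 0, 0], 0.1], [[0, 0, 0], [0, 0, 0], 0.2], [[0, 0, -20], [0, 0, 0], 0.2], [[0, 0, -60], [0, 0, 0], 0.4], [[0, 0, -100], [0, 0, 0], 1], [[0, 0, -150], [0, 0, 0], 1], [[0, 0, -180], [0, 0, 0], 1], [[0, 0, -180], [0, 0, 0], 1]]'

```text
clock: 23.85
position: [0.6253, 0.0619, 0.2131]
tool_rot: [-3.141, -0.005, -0.056]
force: [-0.2, -0.0, 0.8]
grip_width: 0.0854
finger_force: 0.0
```

Run:
```python
from h import *
s=observe();print(s['clock'],s['position'])
g=bores(.036); cv2.imwrite("pics/w8.png",g)
print(goto(TR-.01*E+.02*F+[0,0,.25],YAW))
```

```text
23.85 [0.62531337 0.06187823 0.21305101]
bore (260, 273) 7.8 [0.5033 0.0687]
bore (260, 242) 7.9 [0.5416 0.0654]
bore (261, 206) 8.3 [0.5836 0.0627]
bore (260, 169) 8.7 [0.6242 0.0618]
(array([-70.4, -19.8, -39.5]), array([-0. , -0.1,  0. ]))
```

All four blanks lie in the tray at about 40 mm pitch. Next I grip the tray knob.

Run:
```python
from h import *
print(goto(TR+.109*F+[0,0,.13],YAW))
```

```text
(array([ -60.6, -108.8,   80.5]), array([-0. , -0.1,  0. ]))
```

>>> send_rows --increments '[[[-60, -109, 0], [0, 0, 0], 1], [[-60, -109, 0], [0, 0, 0], 1], [[-60, -109, 0], [0, 0, 0], 1], [[-60, -109, 40], [0, 0, 0], 1], [[-60, -109, 80], [0, 0, 0], 1], [[-60, -109, 80], [0, 0, 0], 1], [[-60, -109, 80], [0, 0, 0], 1]]'

```text
clock: 24.6
position: [0.5695, 0.1735, 0.1286]
tool_rot: [3.139, 0.003, -0.057]
force: [-0.3, 0.2, 1.7]
grip_width: 0.0853
finger_force: 0.0
```

Run:
```python
from h import *
s=observe();print(s['position'])
p=camera_params("wrist");print("expect knob",proj(p,TR+.108*F+[0,0,.054]))
bores(.054)
print(goto(TR+.109*F+[0,0,.03],YAW))
```

```text
[0.56953858 0.17352503 0.12863245]
expect knob (np.float64(259.4522660959984), np.float64(203.05090566585636))
bore (398, 220) 11.9 [0.5506 0.0732]
bore (255, 196) 17.9 [0.5754 0.1759]
bore (407, 169) 12.9 [0.589  0.0704]
bore (413, 113) 13.9 [0.6266 0.0702]
(array([-0.1, -0.5, 99.7]), array([ 0.1,  0. , -0. ]))
```

>>> send_rows --increments '[[[3, -1, 50], [0, 0, 0], 1], [[3, -1, 90], [0, 0, 0], 1], [[3, -1, 99], [0, 0, 0], 1], [[3, -1, 99], [0, 0, 0], 0], [[3, -1, 99], [0, 0, 0], -1], [[3, -1, 99], [0, 0, 0], -1], [[3, -1, 99], [0, 0, 0], -1], [[3, -1, 99], [0, 0, 0], -1], [[3, -1, 99], [0, 0, 0], -1], [[3, -1, 99], [0, 0, 0], -1]]' --newtons 40

```text
clock: 25.65
position: [0.5732, 0.1752, 0.0308]
tool_rot: [-3.142, 0.0, -0.056]
force: [-2.3, 1.4, 11.6]
grip_width: 0.0183
finger_force: 38.6
```

>>> send_rows --increments '[[[0, 6, 0], [0, 0, 0], -1], [[0, 16, 0], [0, 0, 0], -1], [[0, 28, 0], [0, 0, 0], -1], [[0, 40, 0], [0, 0, 0], -1], [[0, 52, 0], [0, 0, 0], -1], [[0, 64, 0], [0, 0, 0], -1], [[0, 76, 0], [0, 0, 0], -1], [[0, 88, 0], [0, 0, 0], -1], [[0, 98, 0], [0, 0, 0], -1], [[0, 104, 0], [0, 0, 0], -1]]'

```text
clock: 26.65
position: [0.5673, 0.0705, 0.0308]
tool_rot: [3.141, 0.0, -0.057]
force: [-2.0, 2.0, 11.7]
grip_width: 0.0186
finger_force: 38.9
```

>>> send_rows --increments '[[[0, 3, 0], [0, 0, 0], -1], [[0, 6, 0], [0, 0, 0], -1], [[0, 9, 0], [0, 0, 0], -1], [[0, 11, 0], [0, 0, 0], -1], [[0, 11, 0], [0, 0, 0], -1]]'

```text
clock: 27.15
position: [0.5667, 0.0599, 0.0308]
tool_rot: [3.141, 0.0, -0.056]
force: [-3.2, -1.1, 12.8]
grip_width: 0.0184
finger_force: 38.9
```

>>> send_rows --increments '[[[0, 1.5, 0], [0, 0, 0], -1], [[0, 3, 0], [0, 0, 0], -1], [[0, 4, 0], [0, 0, 0], -1], [[0, 4, 0], [0, 0, 0], -1]]'

```text
clock: 27.55
position: [0.5665, 0.0561, 0.0308]
tool_rot: [3.141, 0.0, -0.056]
force: [-2.5, 0.8, 11.7]
grip_width: 0.0187
finger_force: 38.9
```

>>> send_rows --increments '[[[0, 1, 0], [0, 0, 0], -1], [[0, 2, 0], [0, 0, 0], -1], [[0, 2, 0], [0, 0, 0], -1]]'

```text
clock: 27.85
position: [0.5664, 0.0545, 0.0308]
tool_rot: [-3.142, 0.0, -0.056]
force: [-2.2, 1.6, 11.1]
grip_width: 0.0191
finger_force: 39.0
```

>>> send_rows --increments '[[[0, 1.5, 0], [0, 0, 0], -1], [[0, 3, 0], [0, 0, 0], -1], [[0, 4, 0], [0, 0, 0], -1], [[0, 4, 0], [0, 0, 0], -1]]'

```text
clock: 28.25
position: [0.5664, 0.0542, 0.0308]
tool_rot: [-3.138, 0.0, -0.053]
force: [-0.7, 20.7, 12.2]
grip_width: 0.0185
finger_force: 39.5
```

>>> send_rows --increments '[[[0, -3, 0], [0, 0, 0], -1], [[0, -3, 0], [0, 0, 0], -0.8], [[0, -3, 0], [0, 0, 0], -0.4], [[0, -3, 0], [0, 0, 0], -0.2], [[0, -3, -30], [0, 0, 0], -0.2], [[0, -3, -80], [0, 0, 0], 0], [[0, -3, -130], [0, 0, 0], 0], [[0, -3, -180], [0, 0, 0], 0], [[0, -3, -180], [0, 0, 0], 0]]'

```text
clock: 29.15
position: [0.5685, 0.0528, 0.2156]
tool_rot: [-3.14, -0.007, -0.057]
force: [0.5, -0.4, -1.7]
grip_width: 0.0428
finger_force: 0.0
```

Run:
```python
from h import *
s=observe();print(s['clock'],s['position'])
bores(.054)
g=grab_frame("scene");t=grab_frame("top")
a=cv2.resize(g[160:290,170:320],(800,693),interpolation=cv2.INTER_CUBIC)[:600]
cv2.imwrite("pics/s2.png",a)
```

```text
29.15 [0.56846373 0.05283513 0.21559083]
bore (259, 174) 12.4 [0.5671 0.0534]
```

View pics/s2.png

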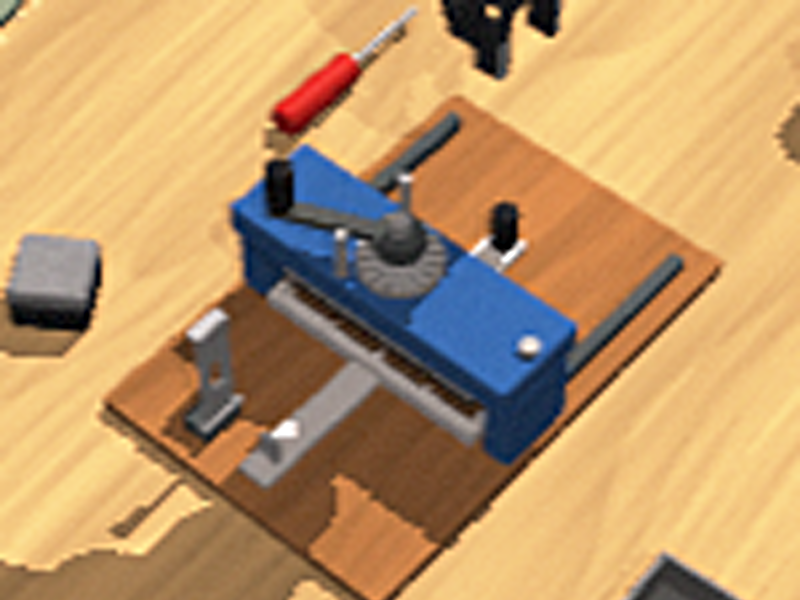

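The tray is home, with only the white staple on the nose standing at crop (283,432). The hasp is upright, its hinge near (218,410) and its tip at (210,322), and the lever knob is at (279,170).

```bash
cat >> h.py <<'E'
H=np.array([.558,-.055,0]); ST=H-.125*F; HG=ST-.045*E+[0,0,.026]
def tip(a): return HG+.087*(np.cos(a)*E+np.sin(a)*np.array([0,0,1]))
E
python3 - <<'E'
from h import *
p=camera_params("scene");k=5.333
c=lambda X:tuple(((np.array(proj(p,X))-[170,160])*k).round())
print("hinge",c(HG),"staple top",c(ST+[0,0,.037]),c(ST+[0,0,.026]),"knob",c(H+.108*F+[0,0,.054]))
for a in(1.2,1.4,1.6,1.8,2.0,2.2):print(a,c(tip(a)),tip(a).round(4))
for l in(-.65,-.5,-.35,-.2):
  q=H-.08*np.cos(l)*E+.08*np.sin(l)*F+[0,0,.162];print(l,c(q),q.round(4))
print(HG,ST)
q=ray("top",200+483/5.714,145+368/5.714,.162);d=q-H;print("lever",np.arctan2(d@F,-d@E))
E
```

```text
hinge (np.float64(219.0), np.float64(414.0)) staple top (np.float64(269.0), np.float64(442.0)) (np.float64(270.0), np.float64(452.0)) knob (np.float64(504.0), np.float64(212.0))
1.2 (np.float64(249.0), np.float64(365.0)) [ 0.5375 -0.179   0.1071]
1.4 (np.float64(229.0), np.float64(346.0)) [ 0.5208 -0.1781  0.1117]
1.6 (np.float64(208.0), np.float64(330.0)) [ 0.5035 -0.1771  0.113 ]
1.8 (np.float64(188.0), np.float64(318.0)) [ 0.4863 -0.1762  0.1107]
2.0 (np.float64(170.0), np.float64(310.0)) [ 0.4699 -0.1753  0.1051]
2.2 (np.float64(154.0), np.float64(306.0)) [ 0.455  -0.1744  0.0963]
-0.65 (np.float64(271.0), np.float64(195.0)) [ 0.4917 -0.0998  0.162 ]
-0.5 (np.float64(274.0), np.float64(180.0)) [ 0.4858 -0.0894  0.162 ]
-0.35 (np.float64(280.0), np.float64(166.0)) [ 0.4814 -0.0782  0.162 ]
-0.2 (np.float64(289.0), np.float64(153.0)) [ 0.4788 -0.0665  0.162 ]
[ 0.5060742  -0.17728537  0.026     ] [ 0.55100366 -0.17980405  0.        ]
lever -0.39276826045567237
```

Run:
```python
from h import *
w=HG-[0,0,.026]-.05*E
print(goto(w+[0,0,.21],YAW))
```

```text
(array([-9.670e+01,  2.336e+02, -2.000e-01]), array([0. , 0.1, 0. ]))
```

>>> send_rows --increments '[[[-97, 233, 0], [0, 0, 0], -1], [[-97, 233, 0], [0, 0, 0], -1], [[-97, 233, 0], [0, 0, 0], -1], [[-97, 233, 0], [0, 0, 0], -1], [[-97, 233, 0], [0, 0, 0], -1], [[-97, 233, 0], [0, 0, 0], -1], [[-97, 233, 50], [0, 0, 0], -1], [[-97, 233, 100], [0, 0, 0], -1], [[-97, 233, 120], [0, 0, 0], -1], [[-97, 233, 120], [0, 0, 0], -1]]'

```text
clock: 30.3
position: [0.4537, -0.1737, 0.0869]
tool_rot: [3.141, 0.008, -0.057]
force: [0.3, 0.2, 0.0]
grip_width: -0.0001
finger_force: 0.0
```

Run:
```python
from h import *
s=observe();print(s['clock'],s['position'],s['force'],s['grip_width'])
b=HG-[0,0,.026]
for x,z in((-.05,.088),(.05,.085),(.072,.06),(.072,.036)):print(x,z,goto(b+x*E+[0,0,z],YAW))
```

```text
30.3 [ 0.45368943 -0.17368043  0.08691419] [0.27120665 0.20765572 0.03691846] -6.382946824907736e-05
-0.05 0.088 (array([ 2.5,  0.7, -1.1]), array([ 0. ,  0.4, -0. ]))
0.05 0.085 (array([102.5,   0.6,   1.1]), array([ 0. ,  0.4, -0. ]))
0.072 0.06 (array([124.7,   0.6,  25.9]), array([ 0. ,  0.4, -0. ]))
0.072 0.036 (array([124.9,   0.6,  49.9]), array([ 0. ,  0.4, -0. ]))
```

>>> send_rows --increments '[[[12, 0.5, 1], [0, 0, 0], -1], [[24, 0.5, 1], [0, 0, 0], -1], [[36, 0.5, 1], [0, 0, 0], -1], [[48, 0.5, 1], [0, 0, 0], -1], [[60, 0.5, 1], [0, 0, 0], -1], [[72, 0.5, 1], [0, 0, 0], -1], [[82, 0.5, 1], [0, 0, 0], -1], [[92, 0.5, 1], [0, 0, 0], -1], [[102, 0.5, 1], [0, 0, 0], -1], [[102, 0.5, 1], [0, 0, 0], -1]]'

```text
clock: 31.3
position: [0.5591, -0.1803, 0.0889]
tool_rot: [3.14, 0.001, -0.055]
force: [0.2, 0.3, 0.4]
grip_width: -0.0001
finger_force: 0.0
```

Run:
```python
from h import *
s=observe();print(s['clock'],s['position'],s['force'])
b=HG-[0,0,.026]
for x,z in((.072,.06),(.072,.038)):print(x,z,goto(b+x*E+[0,0,z],YAW))
g=grab_frame("scene");cv2.imwrite("pics/s3.png",cv2.resize(g[160:290,170:320],(600,520),interpolation=cv2.INTER_CUBIC))
```

```text
31.3 [ 0.55906757 -0.18026028  0.0888671 ] [0.18005594 0.33474359 0.40252807]
0.072 0.06 (array([18.9, -0. , 28.9]), array([0.1, 0. , 0. ]))
0.072 0.038 (array([19. , -0.1, 50.9]), array([0.1, 0. , 0. ]))
```

>>> send_rows --increments '[[[8, 0, 8], [0, 0, 0], -1], [[19, 0, 18], [0, 0, 0], -1], [[19, 0, 28], [0, 0, 0], -1], [[19, 0, 36], [0, 0, 0], -1], [[19, 0, 42], [0, 0, 0], -1], [[19, 0, 46], [0, 0, 0], -1], [[19, 0, 48], [0, 0, 0], -1], [[19, 0, 50], [0, 0, 0], -1], [[19, 0, 50], [0, 0, 0], -1]]'

```text
clock: 32.25
position: [0.5767, -0.1814, 0.0389]
tool_rot: [3.141, 0.001, -0.056]
force: [-0.4, 0.5, 1.3]
grip_width: 0.0001
finger_force: 0.0
```

>>> send_rows --increments '[[[0, 0, 2], [0, 0, 0], -1], [[0, 0, 4], [0, 0, 0], -1], [[0, 0, 4], [0, 0, 0], -1]]'

```text
clock: 32.55
position: [0.5766, -0.1813, 0.0347]
tool_rot: [3.141, 0.002, -0.056]
force: [0.4, 0.3, 0.1]
grip_width: -0.0005
finger_force: 0.0
```

>>> send_rows --increments '[[[0, 0, 2], [0, 0, 0], -1], [[0, 0, 3], [0, 0, 0], -1], [[0, 0, 4], [0, 0, 0], -1], [[0, 0, 5], [0, 0, 0], -1], [[0, 0, 5], [0, 0, 0], -1]]'

```text
clock: 33.05
position: [0.5766, -0.1814, 0.0297]
tool_rot: [3.141, 0.002, -0.056]
force: [0.5, 0.5, 0.8]
grip_width: 0.0004
finger_force: 0.0
```

Run:
```python
from h import *
s=observe();print(s['clock'],s['position'],s['force'])
g=grab_frame("scene");a=cv2.imread("pics/s3.png");b=cv2.resize(g[210:270,190:260],(600,514),interpolation=cv2.INTER_CUBIC)[:480,:400]
w=cv2.resize(grab_frame("wrist"),(400,300))[:,:]
c=np.zeros((600,800,3),np.uint8);c[:300,:346]=cv2.resize(a,(346,300));c[:480,400:]=b;c[300:600,:400]=w
cv2.imwrite("pics/s4.png",c)
```

```text
33.05 [ 0.57657191 -0.18137051  0.02971634] [0.4774443  0.47854771 0.81638975]
```

View pics/s4.png

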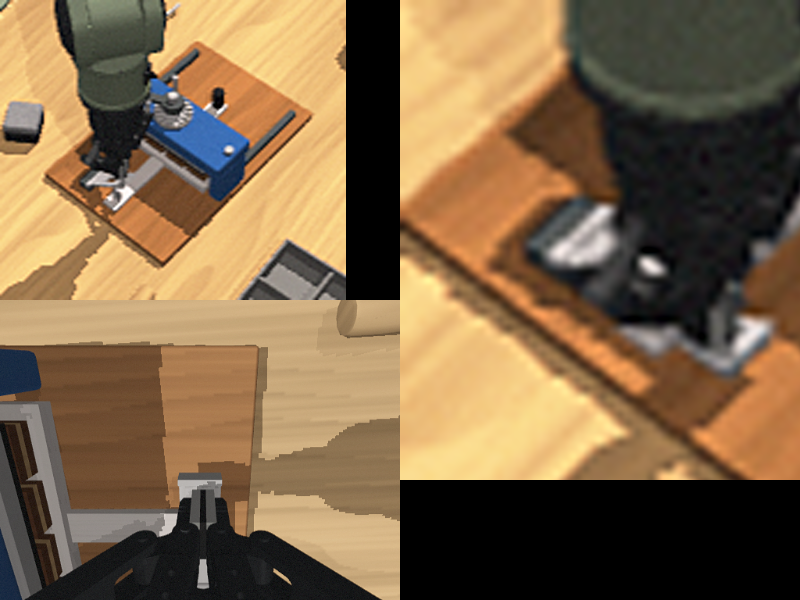

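The composite shows the hasp swung down over the staple: its tab lies just ahead of the fingertips at (200,480). One gentle press will confirm it is flat.

>>> send_rows --increments '[[[0, 0, 1], [0, 0, 0], -1], [[0, 0, 2], [0, 0, 0], -1], [[0, 0, 3], [0, 0, 0], -1], [[0, 0, 3], [0, 0, 0], -1]]'

```text
clock: 33.55
position: [0.5767, -0.1814, 0.0272]
tool_rot: [3.141, 0.001, -0.056]
force: [-2.2, 1.5, 10.0]
grip_width: 0.0001
finger_force: 4.8
```

The hasp is flat: contact came at z = 27 mm. Next is the lever.

>>> send_rows --increments '[[[0, 0, -10], [0, 0, 0], -1], [[0, 0, -50], [0, 0, 0], -1], [[0, 0, -100], [0, 0, 0], -1], [[0, 0, -150], [0, 0, 0], 0.2], [[0, 0, -200], [0, 0, 0], 0.2], [[0, 0, -230], [0, 0, 0], 0.2], [[0, 0, -230], [0, 0, 0], 0.2]]'

```text
clock: 34.25
position: [0.5783, -0.182, 0.2616]
tool_rot: [3.14, -0.005, -0.056]
force: [0.5, 0.8, 0.2]
grip_width: 0.0515
finger_force: 0.0
```

```bash
cat >> h.py <<'E'
def lk(l,z=.162): return H-.08*np.cos(l)*E+.08*np.sin(l)*F+[0,0,z]
E
python3 - <<'E'
from h import *
print(observe()['position'],goto(lk(-.38,.26),YAW+.38))
E
```

```text
[ 0.57831635 -0.18197318  0.26164154] (array([-101.7,  -95.9,    1. ]), array([  0.1,  -0.3, -21.8]))
```

>>> send_rows --increments '[[[-102, -96, 0], [0, 0, -21.8], 0.2], [[-102, -96, 0], [0, 0, -21.8], 0.2], [[-102, -96, 0], [0, 0, -21.8], 0.2], [[-102, -96, 0], [0, 0, -21.8], 0.2], [[-102, -96, 0], [0, 0, -21.8], 0.2], [[-102, -96, 0], [0, 0, -21.8], 0.2], [[-102, -96, 0], [0, 0, -21.8], 0.2]]'

```text
clock: 34.95
position: [0.4809, -0.0805, 0.2568]
tool_rot: [3.141, 0.002, 0.323]
force: [0.0, -0.3, 0.1]
grip_width: 0.0511
finger_force: 0.0
```

Run:
```python
from h import *
s=observe();print(s['clock'],s['position'],np.degrees(s['tool_rot'][2]))
print("expect",proj(camera_params("wrist"),lk(-.38)),lk(-.38))
g=bores(.162);cv2.imwrite("pics/w9.png",g)
```

```text
34.95 [ 0.48086323 -0.08045871  0.25676889] 18.497543182594956
expect (np.float64(259.58409609882847), np.float64(192.64497751739364)) [ 0.48216244 -0.08046888  0.162     ]
```

Run:
```python
from h import *
g=cv2.imread("pics/w9.png").max(2)
for r in range(140,270,8): print(r,' '.join(f"{x:3d}" for x in g[r,200:321:6]))
```

```text
140 137 134 135 136 137 133 122 123 125  82  84  52  83  79  92  93  92 100 100  94  96
148 137 136 135 131 133 135 135 123 122  83  83  62  84  94  95  94  91  90  90  93 100
156 134 137 133 135 133 134 136 124 127  78  81  61  77  91  87  85  95  94  92  94  90
164 133 137 135 135 134 135 125 129 125  81  81  69  93  96  95  95  92  89  86  96  73
172 136 136 135 135 139 136 122 127 125  55   3  41  93  91  93  87  92  98  99 152  76
180 137 138 136 136 138 137 126 126 132  17   8   8  91  75  91  87  96  92  88 147 157
188 138 135 164 164  71 128 131 126  30  34  23  30  26  81  85  85  82  90 141 148 152
196 175 177 147 166  71 129 130 124  79  35  30  31  31 142 145  79  83  81 132 137 145
204 167 162 164 160 184 116 136 137 138 116  27 110 171 185 185 180 118 147 143 132 131
212 180 180 170 179 179 174 186 182 180 179 178 188 192 190 183 186 184 179 186 166 142
220 179 183 177 173 179 178 178 173 192 190 186 183 177 176 185 186 186 179 191 187 186
228 172 172 180 181 178 180 174 165 173 176 190 185 190 190 184 176 181 187 185 182 179
236 189 185 180 186 181 173 174 181 174 186 184 177 178 185 190 184 182 183 183 187 190
244 173 177 188 192 187 185 182 183 188 190 187 192 199  71   7  19  18 118 134 183 180
252  15  83 183 184 180 179 179 175 192 175  20  24  25  25  59  63  78 125 125  20  32
260  19  29 189 191 186 187 184 190 172 169 108 117 109 123 125 139 127 121 118  17  17
268  18  14 187 187 190 180 177 192 174 175 121 135 128 124 126 131 127  70 121  11  18
```

The knob top is centred at about (260.5,194), within 1 mm of the prediction, and the arm is aligned with the tool. Going down onto it and gripping.

>>> send_rows --increments '[[[0.5, 0, 45], [0, 0, 0], 0.2], [[0.5, 0, 90], [0, 0, 0], 0.2], [[0.5, 0, 115], [0, 0, 0], 0.2], [[0.5, 0, 119], [0, 0, 0], 0.2], [[0.5, 0, 119], [0, 0, 0], -1], [[0.5, 0, 119], [0, 0, 0], -1], [[0.5, 0, 119], [0, 0, 0], -1], [[0.5, 0, 119], [0, 0, 0], -1], [[0.5, 0, 119], [0, 0, 0], -1]]' --newtons 40

```text
clock: 35.9
position: [0.4813, -0.0797, 0.1387]
tool_rot: [3.141, 0.0, 0.324]
force: [-0.9, -1.2, 6.0]
grip_width: 0.019
finger_force: 39.7
```

>>> send_rows --increments '[[[0.8, -11.1, 0], [0, 0, 8], -1], [[3.1, -22.1, 0], [0, 0, 16], -1], [[6.9, -32.5, 0], [0, 0, 24], -1], [[12.2, -42.4, 0], [0, 0, 32], -1], [[18.7, -51.4, 0], [0, 0, 40], -1], [[26.5, -59.5, 0], [0, 0, 48], -1], [[34.1, -65.5, 0], [0, 0, 55], -1], [[34.1, -65.5, 0], [0, 0, 55], -1]]'

```text
clock: 36.7
position: [0.4924, -0.006, 0.1378]
tool_rot: [3.139, 0.0, -0.636]
force: [-0.7, -4.1, -2.7]
grip_width: 0.0188
finger_force: 39.5
```

```bash
cat >> h.py <<'E'
def lev():
    s=observe(); d=s['position']-H
    T=R.from_euler('xyz',s['tool_rot']).as_matrix()
    print(round(s['clock'],2),s['position'].round(4),"lever",np.arctan2(d@F,-d@E).round(3),"r",np.hypot(d@F,d@E).round(4),"yaw-lever",(YAW-s['tool_rot'][2]).round(3),"F",s['force'].round(1),"tool F",(T.T@s['force']).round(1),"Mz",s['moment'][2].round(2),s['grip_width'].round(4),s['finger_force'].round(1))
E
python3 -c "
from h import *
lev()"
```

```text
Traceback (most recent call last):
  File "h.py", line 48, in lev
    print(round(s['clock'],2),s['position'].round(4),"lever",np.arctan2(d@F,-d@E).round(3),"r",np.hypot(d@F,d@E).round(4),"yaw-lever",(YAW-s['tool_rot'][2]).round(3),"F",s['force'].round(1),"tool F",(T.T@s['force']).round(1),"Mz",s['moment'][2].round(2),s['grip_width'].round(4),s['finger_force'].round(1))
                                                                                                                                                                                                                                                              ^^^^^^^^^^^^^^^^^^^^^
AttributeError: 'float' object has no attribute 'round'
```

>>> send_rows --increments '[[[0, 0, -6], [0, 0, 0], -1], [[0, 0, -11], [0, 0, 0], -1], [[0.9, 11.8, -11], [0, 0, -8.5], -1], [[3.5, 23.4, -11], [0, 0, -17], -1], [[7.8, 34.4, -11], [0, 0, -25.5], -1], [[13.7, 44.7, -11], [0, 0, -34], -1], [[21, 54, -11], [0, 0, -42.5], -1], [[29.7, 62.2, -11], [0, 0, -51], -1], [[39.2, 68.9, -11], [0, 0, -59.5], -1], [[50, 74.2, -11], [0, 0, -68], -1]]'

```text
clock: 37.7
position: [0.4894, -0.0965, 0.1499]
tool_rot: [3.141, -0.001, 0.56]
force: [6.4, 3.1, -7.2]
grip_width: 0.0186
finger_force: 39.3
```

```bash
sed -i "s/s\['grip_width'\].round(4),s\['finger_force'\].round(1)/s['grip_width'],s['finger_force']/" h.py
python3 -c "
from h import *
lev()"
```

```text
37.7 [ 0.4894 -0.0965  0.1499] lever -0.6 r 0.0801 yaw-lever -0.616 F [ 6.4  3.1 -7.2] tool F [7.1 0.8 7.2] Mz -0.13 0.01856291746851239 39.34211611747742
```

>>> send_rows --increments '[[[0, 0, 6], [0, 0, 0], -1], [[0.1, -3.5, 10], [0, 0, 2.5], -1], [[0.3, -7, 12], [0, 0, 5], -1], [[1.5, -15.3, 12], [0, 0, 11], -1], [[4.6, -26.7, 12], [0, 0, 19.5], -1], [[9.4, -37.6, 12], [0, 0, 28], -1], [[15.7, -47.6, 12], [0, 0, 36.5], -1], [[23.4, -56.6, 12], [0, 0, 45], -1], [[32.4, -64.3, 12], [0, 0, 53.5], -1], [[42.4, -70.6, 12], [0, 0, 62], -1]]'

```text
clock: 38.7
position: [0.4874, -0.0137, 0.1376]
tool_rot: [3.141, 0.001, -0.535]
force: [-0.3, -4.9, -3.9]
grip_width: 0.0186
finger_force: 40.0
```

>>> send_rows --increments '[[[0.4, -7, 0], [0, 0, 5], -1], [[0.4, -7, 0], [0, 0, 5], -1]]'

```text
clock: 38.9
position: [0.4914, -0.0075, 0.1371]
tool_rot: [3.14, 0.001, -0.617]
force: [-2.6, -2.6, -1.7]
grip_width: 0.0184
finger_force: 40.0
```

```bash
python3 -c "
from h import *
lev()"
```

```text
38.9 [ 0.4914 -0.0075  0.1371] lever 0.563 r 0.0818 yaw-lever 0.561 F [-2.6 -2.6 -1.7] tool F [-0.6  3.7  1.7] Mz -0.12 0.01836210179587281 39.96981382369995
```

>>> send_rows --increments '[[[0, 0, -6], [0, 0, 0], -1], [[0, 0, -11], [0, 0, 0], -1], [[0.9, 11.8, -11], [0, 0, -8.5], -1], [[3.5, 23.4, -11], [0, 0, -17], -1], [[7.8, 34.4, -11], [0, 0, -25.5], -1], [[13.7, 44.7, -11], [0, 0, -34], -1], [[21, 54, -11], [0, 0, -42.5], -1], [[29.7, 62.2, -11], [0, 0, -51], -1], [[39.2, 68.9, -11], [0, 0, -59.5], -1], [[49, 73.8, -11], [0, 0, -67], -1]]'

```text
clock: 39.9
position: [0.4897, -0.0969, 0.149]
tool_rot: [3.14, -0.001, 0.559]
force: [6.8, 5.1, -7.0]
grip_width: 0.0188
finger_force: 39.5
```

>>> send_rows --increments '[[[0, 0, 6], [0, 0, 0], -1], [[0.1, -3.5, 10], [0, 0, 2.5], -1], [[0.3, -7, 12], [0, 0, 5], -1], [[1.5, -15.3, 12], [0, 0, 11], -1], [[4.6, -26.7, 12], [0, 0, 19.5], -1], [[9.4, -37.6, 12], [0, 0, 28], -1], [[15.7, -47.6, 12], [0, 0, 36.5], -1], [[23.4, -56.6, 12], [0, 0, 45], -1], [[32.4, -64.3, 12], [0, 0, 53.5], -1], [[42.4, -70.6, 12], [0, 0, 62], -1]]'

```text
clock: 40.9
position: [0.4874, -0.014, 0.1366]
tool_rot: [3.141, 0.001, -0.535]
force: [-0.6, -4.1, -2.5]
grip_width: 0.0184
finger_force: 40.5
```

>>> send_rows --increments '[[[0.4, -7, 0], [0, 0, 5], -1], [[0.4, -7, 0], [0, 0, 5], -1]]'

```text
clock: 41.1
position: [0.4914, -0.0077, 0.1362]
tool_rot: [3.14, 0.002, -0.617]
force: [-4.7, 0.5, 0.7]
grip_width: 0.0188
finger_force: 40.8
```

```bash
python3 -c "
from h import *
lev()"
```

```text
41.1 [ 0.4914 -0.0077  0.1362] lever 0.561 r 0.0817 yaw-lever 0.561 F [-4.7  0.5  0.7] tool F [-4.1  2.3 -0.7] Mz -0.06 0.018842277424724243 40.805039405822754
```

>>> send_rows --increments '[[[0, 0, -6], [0, 0, 0], -1], [[0, 0, -12], [0, 0, 0], -1], [[0.9, 11.8, -12], [0, 0, -8.5], -1], [[3.5, 23.4, -12], [0, 0, -17], -1], [[7.8, 34.4, -12], [0, 0, -25.5], -1], [[13.7, 44.7, -12], [0, 0, -34], -1], [[21, 54, -12], [0, 0, -42.5], -1], [[29.7, 62.2, -12], [0, 0, -51], -1], [[39.2, 68.9, -12], [0, 0, -59.5], -1], [[49, 73.8, -12], [0, 0, -67], -1]]'

```text
clock: 42.1
position: [0.49, -0.0974, 0.1491]
tool_rot: [3.14, -0.001, 0.559]
force: [5.8, 6.0, -7.2]
grip_width: 0.0186
finger_force: 40.1
```

>>> send_rows --increments '[[[0, 0, 6], [0, 0, 0], -1], [[0.1, -3.5, 10], [0, 0, 2.5], -1], [[0.3, -7, 12], [0, 0, 5], -1], [[1.5, -15.3, 12], [0, 0, 11], -1], [[4.6, -26.7, 12], [0, 0, 19.5], -1], [[9.4, -37.6, 12], [0, 0, 28], -1], [[15.7, -47.6, 12], [0, 0, 36.5], -1], [[23.4, -56.6, 12], [0, 0, 45], -1], [[32.4, -64.3, 12], [0, 0, 53.5], -1], [[32.4, -64.3, 12], [0, 0, 53.5], -1]]'

```text
clock: 43.1
position: [0.4826, -0.0243, 0.1364]
tool_rot: [3.14, 0.001, -0.385]
force: [-4.3, -1.8, -0.1]
grip_width: 0.0183
finger_force: 40.8
```

```bash
python3 -c "
from h import *
lev()"
```

```text
43.1 [ 0.4826 -0.0243  0.1364] lever 0.331 r 0.0814 yaw-lever 0.329 F [-4.3 -1.8 -0.1] tool F [-3.3  3.3  0.1] Mz -0.1 0.018338481768469393 40.78389644622803
```

>>> send_rows --increments '[[[0.2, -5.6, 0], [0, 0, 4], -1], [[0.8, -11.1, 0], [0, 0, 8], -1], [[0.8, -11.1, 0], [0, 0, 8], -1]]'

```text
clock: 43.4
position: [0.4869, -0.015, 0.1362]
tool_rot: [3.14, 0.002, -0.522]
force: [-7.0, -0.7, -1.6]
grip_width: 0.0187
finger_force: 40.7
```

>>> send_rows --increments '[[[0.2, -5.6, 0], [0, 0, 4], -1], [[0.4, -7.7, 0], [0, 0, 5.5], -1], [[0.4, -7.7, 0], [0, 0, 5.5], -1]]'

```text
clock: 43.7
position: [0.4907, -0.0088, 0.1362]
tool_rot: [3.139, 0.003, -0.617]
force: [-8.3, -0.3, -0.5]
grip_width: 0.0183
finger_force: 40.8
```

```bash
python3 -c "
from h import *
lev()"
```

```text
43.7 [ 0.4907 -0.0088  0.1362] lever 0.546 r 0.0817 yaw-lever 0.561 F [-8.3 -0.3 -0.5] tool F [-6.6  5.   0.6] Mz 0.13 0.01832787996958415 40.81310570240021
```

>>> send_rows --increments '[[[1, 0, -6], [0, 0, 0], -1], [[1, 0, -12], [0, 0, 0], -1], [[1.9, 11.8, -12], [0, 0, -8.5], -1], [[4.5, 23.4, -12], [0, 0, -17], -1], [[8.8, 34.4, -12], [0, 0, -25.5], -1], [[14.5, 44.7, -12], [0, 0, -34], -1], [[21.5, 54, -12], [0, 0, -42.5], -1], [[30, 62.2, -12], [0, 0, -51], -1], [[39.2, 68.9, -12], [0, 0, -59.5], -1], [[49.4, 73.9, -12], [0, 0, -67.5], -1]]'

```text
clock: 44.7
position: [0.4905, -0.0979, 0.1492]
tool_rot: [3.14, -0.001, 0.568]
force: [4.0, 4.9, -7.5]
grip_width: 0.0184
finger_force: 40.8
```

>>> send_rows --increments '[[[0, 0, 6], [0, 0, 0], -1], [[0.1, -3.5, 10], [0, 0, 2.5], -1], [[0.3, -7, 12], [0, 0, 5], -1], [[1.5, -15.3, 12], [0, 0, 11], -1], [[1.5, -15.3, 12], [0, 0, 11], -1]]'

```text
clock: 45.2
position: [0.483, -0.0833, 0.1368]
tool_rot: [3.141, -0.0, 0.368]
force: [1.5, 0.1, -3.8]
grip_width: 0.0185
finger_force: 41.1
```

```bash
python3 -c "
from h import *
lev()"
```

```text
45.2 [ 0.483  -0.0833  0.1368] lever -0.417 r 0.0802 yaw-lever -0.424 F [ 1.5  0.1 -3.8] tool F [1.5 0.5 3.8] Mz 0.02 0.01851965078428724 41.117876172065735
```

>>> send_rows --increments '[[[0.8, -11.1, 0], [0, 0, 8], -1], [[3.1, -22.1, 0], [0, 0, 16], -1], [[3.1, -22.1, 0], [0, 0, 16], -1]]'

```text
clock: 45.5
position: [0.4775, -0.0621, 0.1366]
tool_rot: [3.14, 0.001, 0.09]
force: [-2.8, -5.0, 2.0]
grip_width: 0.0188
finger_force: 41.8
```

>>> send_rows --increments '[[[0.8, -11.1, 0], [0, 0, 8], -1], [[3.1, -22.1, 0], [0, 0, 16], -1], [[3.1, -22.1, 0], [0, 0, 16], -1]]'

```text
clock: 45.8
position: [0.4781, -0.0399, 0.1363]
tool_rot: [3.14, 0.002, -0.189]
force: [-7.6, -4.9, 6.7]
grip_width: 0.0186
finger_force: 42.2
```

```bash
python3 -c "
from h import *
lev()"
```

```text
45.8 [ 0.4781 -0.0399  0.1363] lever 0.13 r 0.0813 yaw-lever 0.133 F [-7.6 -4.9  6.7] tool F [-6.6  6.2 -6.7] Mz 0.07 0.018605830009095565 42.16728866100311
```

>>> send_rows --increments '[[[1.2, -11.1, 0], [0, 0, 8], -1], [[4, -22.1, 0], [0, 0, 16], -1], [[4, -22.1, 0], [0, 0, 16], -1]]'

```text
clock: 46.1
position: [0.484, -0.0213, 0.1359]
tool_rot: [3.135, 0.004, -0.47]
force: [-21.6, -16.6, 15.3]
grip_width: 0.0185
finger_force: 43.5
```

>>> send_rows --increments '[[[0.2, -5.6, 0], [0, 0, 4], -1], [[0.8, -11.1, 0], [0, 0, 8], -1], [[0.8, -11.1, 0], [0, 0, 8], -1]]'

```text
clock: 46.4
position: [0.4879, -0.0144, 0.1357]
tool_rot: [3.132, 0.004, -0.609]
force: [-31.3, -30.4, 17.7]
grip_width: 0.0183
finger_force: 44.3
```

```bash
python3 -c "
from h import *
lev()
g=grab_frame('scene');cv2.imwrite('pics/s5.png',g)"
```

```text
46.4 [ 0.4879 -0.0144  0.1357] lever 0.469 r 0.081 yaw-lever 0.553 F [-31.3 -30.4  17.7] tool F [ -8.3  43.1 -17.3] Mz 0.15 0.018285289380724514 44.33882385492325
```

>>> send_rows --increments '[[[0.1, -2.8, -0.5], [0, 0, 2], -1], [[0.2, -5.6, -1], [0, 0, 4], -1], [[0.2, -5.6, -1], [0, 0, 4], -1]]'

```text
clock: 46.75
position: [0.4907, -0.0108, 0.1364]
tool_rot: [3.13, 0.004, -0.679]
force: [-31.6, -34.7, 9.4]
grip_width: 0.0189
finger_force: 43.8
```

```bash
python3 -c "
from h import *
lev()"
```

```text
46.75 [ 0.4907 -0.0108  0.1364] lever 0.525 r 0.0805 yaw-lever 0.623 F [-31.6 -34.7   9.4] tool F [-2.8 46.9 -8.9] Mz 0.07 0.01885835690283413 43.80032926797867
```

>>> send_rows --increments '[[[0.2, 5.6, 0], [0, 0, -4], -1], [[0.6, 9.7, 0], [0, 0, -7], -1], [[0.6, 9.7, 0], [0, 0, -7], -1]]'

```text
clock: 47.05
position: [0.4871, -0.0166, 0.1369]
tool_rot: [3.136, 0.003, -0.552]
force: [-19.4, -21.6, 2.0]
grip_width: 0.0184
finger_force: 42.4
```

```bash
python3 -c "
from h import *
lev()"
```

```text
47.05 [ 0.4871 -0.0166  0.1369] lever 0.441 r 0.0806 yaw-lever 0.496 F [-19.4 -21.6   2. ] tool F [-5.2 28.6 -1.8] Mz -0.13 0.018445235523057903 42.368547320365906
```

>>> send_rows --increments '[[[0.1, 4.2, 0], [0, 0, -3], -1], [[0.4, 8.4, 0], [0, 0, -6], -1], [[0.4, 8.4, 0], [0, 0, -6], -1]]'

```text
clock: 47.35
position: [0.4841, -0.023, 0.1371]
tool_rot: [3.138, 0.003, -0.447]
force: [-13.6, -16.7, -1.1]
grip_width: 0.0185
finger_force: 42.1
```

```bash
python3 -c "
from h import *
lev()"
```

```text
47.35 [ 0.4841 -0.023   0.1371] lever 0.352 r 0.0805 yaw-lever 0.391 F [-13.6 -16.7  -1.1] tool F [-5.  20.9  1.2] Mz -0.37 0.018497132709822672 42.071351408958435
```

>>> send_rows --increments '[[[0.1, 4.2, 0], [0, 0, -3], -1], [[0.4, 8.4, 0], [0, 0, -6], -1], [[0.4, 8.4, 0], [0, 0, -6], -1]]'

```text
clock: 47.65
position: [0.4813, -0.0306, 0.1372]
tool_rot: [3.138, 0.002, -0.342]
force: [-10.3, -13.5, -1.5]
grip_width: 0.0188
finger_force: 41.9
```

```bash
python3 -c "
from h import *
lev()"
```

```text
47.65 [ 0.4813 -0.0306  0.1372] lever 0.252 r 0.0805 yaw-lever 0.286 F [-10.3 -13.5  -1.5] tool F [-5.2 16.2  1.6] Mz -0.39 0.0187785872866173 41.89940392971039
```

>>> send_rows --increments '[[[0, 0, 0], [0, 0, 0], 0.2], [[0, 0, 0], [0, 0, 0], 0.2], [[0, 0, 0], [0, 0, 0], 0.2], [[0, 0, -40], [0, 0, 0], 0.2], [[0, 0, -80], [0, 0, 0], 0.2], [[0, 0, -120], [0, 0, 0], 0.2], [[0, 0, -120], [0, 0, 0], 0.2], [[0, 0, -120], [0, 0, 0], 0.2]]'

```text
clock: 48.45
position: [0.4833, -0.027, 0.2575]
tool_rot: [-3.141, -0.0, -0.345]
force: [0.2, 0.2, -0.9]
grip_width: 0.0513
finger_force: 0.0
```

Run:
```python
from h import *
lev()
p=camera_params("wrist");g=grab_frame("wrist");cv2.imwrite("pics/w10.png",g)
for l in(.5,.4,.3,.2,.1,0,-.1): print(l,np.round(proj(p,lk(l))))
m=g.max(2)
for r in range(150,240,6): print(r,' '.join(f"{x:3d}" for x in m[r,170:351:6]))
```

```text
48.45 [ 0.4833 -0.027   0.2575] lever 0.302 r 0.0797 yaw-lever 0.289 F [ 0.2  0.2 -0.9] tool F [ 0.2 -0.2  0.9] Mz -0.01 0.05131688621896095 0.0
0.5 [239. 192.]
0.4 [249. 194.]
0.3 [260. 195.]
0.2 [270. 194.]
0.1 [280. 193.]
0 [290. 191.]
-0.1 [300. 187.]
150 157 159 164 160 144 149 152 157 150 147 148 128 134 136 135 136 137 135 138 132 125 126 126  83  84  14  13  78  82  81  85
156 157 152 145 153 155 150 159 157 149 126 136 138 137 136 136 136 135 134 136 140 126 126 125 122   9   4   6  15  85  85  82
162 150 146 150 157 150 148 140 146 147 150 142 139 133 137 138 137 136 134 135 134 136 138 125 128  14  13  24  26  24 147 146
168 149 144 148 150 147 147 154 152 151 152 134 131 134 134 138 139 134 136 136 135 137 138 124 127 129  10  20  13  27 191 185
174 150 144 147 152 149 151 158 143 142 143 140  95  39 136 135 136 133 134 135 135 138 136 125 127 125  30  33  35  37 169 177
180 149 147 153 154 141 148 151 154 107  18  77  74  74 136 138 137 134 135 137 139 138 136 129 129 130 138  31  26 192 190 192
186 156 146 147 153 156  28  55  80  85  81  80 111 132 138 135 139 137 138 
[... 375 characters left out ...]
 136 137 136 138 128 176 169 184 184 183 183 176 176 184 188
210 146 144 135 170 181 187 178 180 184 187 191 187 167 173 183 142 130 105 179 161 161 166 176 182 177 178 182 177 169 169 192
216 184 182 186 188 176 181 187 190 194 180 184 187 181 177 180 170 161 166 168 167 173 169 181 182 179 172 175 182 179 180 189
222 191 186 176 183 189 194 193 180 186 192 191 187 187 162 167 169 165 172 169 170 183 179 177 179 184 178 182 175 184 190 185
228 179 185 194 191 190 182 191 190 187 187 187 179 180 164 171 184 181 181 180 178 183 182 180 185 175 175 185 186 181 188 188
234 192 190 192 185 186 186 186 191 189 178 180 181 184 180 181 178 180 184 179 179 187 173 172 184 183 183 188 187 184 177 180
```

The knob is now at about (328,171), so the screw sprang back when I let go: it was pressed beyond what its friction holds. I'll re-grip, wind up again, and ease off slowly to zero force before releasing.

Run:
```python
from h import *
q=ray("wrist",328,171,.162);d=q-H;l=np.arctan2(d@F,-d@E);print(q,l,np.hypot(d@E,d@F))
print(goto(lk(l,.2575),YAW-l))
```

```text
[ 0.48290114 -0.08209726  0.162     ] -0.40228229786632264 0.07983796553094573
(array([18.5, 51.8, -0.7]), array([  0. ,   0.1, -39.6]))
```

>>> send_rows --increments '[[[18.5, 52, 0], [0, 0, -39.6], 0.2], [[18.5, 52, 0], [0, 0, -39.6], 0.2], [[18.5, 52, 0], [0, 0, -39.6], 0.2], [[18.5, 52, 0], [0, 0, -39.6], 0.2], [[18.5, 52, 0], [0, 0, -39.6], 0.2], [[18.5, 52, 0], [0, 0, -39.6], 0.2], [[18.5, 52, 50], [0, 0, -39.6], 0.2], [[18.5, 52, 100], [0, 0, -39.6], 0.2], [[18.5, 52, 119], [0, 0, -39.6], 0.2], [[18.5, 52, 119], [0, 0, -39.6], 0.2]]'

```text
clock: 49.5
position: [0.4805, -0.083, 0.1352]
tool_rot: [-3.141, 0.007, 0.341]
force: [-0.6, -0.6, 0.5]
grip_width: 0.0511
finger_force: 0.0
```

>>> send_rows --increments '[[[0, 0, 0], [0, 0, 0], 0], [[0, 0, 0], [0, 0, 0], -1], [[0, 0, 0], [0, 0, 0], -1], [[0, 0, 0], [0, 0, 0], -1], [[0, 0, 0], [0, 0, 0], -1]]' --newtons 60

```text
clock: 50.0
position: [0.4827, -0.083, 0.1386]
tool_rot: [3.141, 0.0, 0.343]
force: [-2.1, -2.1, 5.6]
grip_width: 0.018
finger_force: 58.7
```

```bash
python3 -c "
from h import *
lev()"
```

```text
50.0 [ 0.4827 -0.083   0.1386] lever -0.412 r 0.0804 yaw-lever -0.399 F [-2.1 -2.1  5.6] tool F [-2.7  1.3 -5.6] Mz -0.05 0.01800012296884926 58.68227005004883
```

>>> send_rows --increments '[[[0.2, -5.6, 0], [0, 0, 4], -1], [[0.8, -11.1, 0], [0, 0, 8], -1], [[0.8, -11.1, 0], [0, 0, 8], -1]]'

```text
clock: 50.3
position: [0.4792, -0.0725, 0.1384]
tool_rot: [3.14, 0.001, 0.201]
force: [-4.7, -6.6, 9.7]
grip_width: 0.0179
finger_force: 59.3
```

>>> send_rows --increments '[[[0.2, -5.6, 0], [0, 0, 4], -1], [[0.8, -11.1, 0], [0, 0, 8], -1], [[0.8, -11.1, 0], [0, 0, 8], -1]]'

```text
clock: 50.6
position: [0.4773, -0.0615, 0.1383]
tool_rot: [3.14, 0.002, 0.061]
force: [-7.9, -6.9, 11.5]
grip_width: 0.0178
finger_force: 59.6
```

>>> send_rows --increments '[[[0.2, -5.6, 0], [0, 0, 4], -1], [[0.8, -11.1, 0], [0, 0, 8], -1], [[0.8, -11.1, 0], [0, 0, 8], -1]]'

```text
clock: 50.9
position: [0.4769, -0.0504, 0.1382]
tool_rot: [3.14, 0.003, -0.078]
force: [-11.6, -8.2, 14.5]
grip_width: 0.018
finger_force: 59.9
```

>>> send_rows --increments '[[[0.2, -5.6, 0], [0, 0, 4], -1], [[0.8, -11.1, 0], [0, 0, 8], -1], [[0.8, -11.1, 0], [0, 0, 8], -1]]'

```text
clock: 51.2
position: [0.478, -0.0392, 0.1381]
tool_rot: [3.14, 0.004, -0.218]
force: [-14.3, -6.1, 16.6]
grip_width: 0.0179
finger_force: 60.1
```

```bash
python3 -c "
from h import *
lev()"
```

```text
51.2 [ 0.478  -0.0392  0.1381] lever 0.139 r 0.0815 yaw-lever 0.162 F [-14.3  -6.1  16.6] tool F [-12.7   9.1 -16.5] Mz 0.03 0.017867076775452483 60.146525502204895
```

>>> send_rows --increments '[[[1.2, -5.6, -1], [0, 0, 4], -1], [[2.3, -11.1, -1.5], [0, 0, 8], -1], [[2.3, -11.1, -1.5], [0, 0, 8], -1]]'

```text
clock: 51.5
position: [0.4812, -0.0287, 0.139]
tool_rot: [3.139, 0.007, -0.357]
force: [-21.0, -4.9, 14.2]
grip_width: 0.0181
finger_force: 59.8
```

```bash
python3 -c "
from h import *
lev()"
```

```text
51.5 [ 0.4812 -0.0287  0.139 ] lever 0.274 r 0.0811 yaw-lever 0.301 F [-21.   -4.9  14.2] tool F [-18.  12. -14.] Mz 0.1 0.018104572774447374 59.793105125427246
```

>>> send_rows --increments '[[[0, 2.8, 0], [0, 0, -2], -1], [[0.2, 5.6, 0], [0, 0, -4], -1], [[0.2, 5.6, 0], [0, 0, -4], -1]]'

```text
clock: 51.8
position: [0.4798, -0.0341, 0.1392]
tool_rot: [3.14, 0.006, -0.284]
force: [-17.5, -2.3, 11.0]
grip_width: 0.0178
finger_force: 59.5
```

```bash
python3 -c "
from h import *
lev()"
```

```text
51.8 [ 0.4798 -0.0341  0.1392] lever 0.205 r 0.0809 yaw-lever 0.228 F [-17.5  -2.3  11. ] tool F [-16.2   7.1 -10.9] Mz 0.05 0.017777413093701292 59.4726026058197
```

>>> send_rows --increments '[[[0, 2.8, 0], [0, 0, -2], -1], [[0.2, 5.6, 0], [0, 0, -4], -1], [[0.2, 5.6, 0], [0, 0, -4], -1]]'

```text
clock: 52.1
position: [0.4787, -0.0396, 0.1393]
tool_rot: [3.141, 0.006, -0.214]
force: [-15.9, -2.1, 9.5]
grip_width: 0.018
finger_force: 59.4
```

```bash
python3 -c "
from h import *
lev()"
```

```text
52.1 [ 0.4787 -0.0396  0.1393] lever 0.136 r 0.0808 yaw-lever 0.158 F [-15.9  -2.1   9.5] tool F [-15.1   5.4  -9.4] Mz 0.05 0.018014554467162474 59.36100661754608
```

>>> send_rows --increments '[[[-1, 2.8, 0], [0, 0, -2], -1], [[-1.8, 5.6, 0], [0, 0, -4], -1], [[-1.8, 5.6, 0], [0, 0, -4], -1]]'

```text
clock: 52.4
position: [0.4779, -0.0449, 0.1396]
tool_rot: [3.14, 0.001, -0.145]
force: [-2.8, -5.3, -1.4]
grip_width: 0.018
finger_force: 59.0
```

```bash
python3 -c "
from h import *
lev()"
```

```text
52.4 [ 0.4779 -0.0449  0.1396] lever 0.069 r 0.0807 yaw-lever 0.089 F [-2.8 -5.3 -1.4] tool F [-2.   5.6  1.4] Mz 0.05 0.01802360747342758 58.96945238113403
```

>>> send_rows --increments '[[[0, 2.8, 0], [0, 0, -2], -1], [[0.2, 5.6, 0], [0, 0, -4], -1], [[0.2, 5.6, 0], [0, 0, -4], -1]]'

```text
clock: 52.7
position: [0.4775, -0.0503, 0.1395]
tool_rot: [3.141, 0.001, -0.076]
force: [-1.3, -4.4, -0.9]
grip_width: 0.0178
finger_force: 59.0
```

```bash
python3 -c "
from h import *
lev()"
```

```text
52.7 [ 0.4775 -0.0503  0.1395] lever 0.003 r 0.0806 yaw-lever 0.02 F [-1.3 -4.4 -0.9] tool F [-1.   4.5  0.9] Mz 0.0 0.01784038939557252 59.02583599090576
```

>>> send_rows --increments '[[[0, 2.8, 0], [0, 0, -2], -1], [[0.2, 5.6, 0], [0, 0, -4], -1], [[0.2, 5.6, 0], [0, 0, -4], -1]]'

```text
clock: 53.0
position: [0.4774, -0.0557, 0.1395]
tool_rot: [3.141, 0.001, -0.007]
force: [-0.8, -4.5, -1.6]
grip_width: 0.0178
finger_force: 59.0
```

>>> send_rows --increments '[[[0, 2.8, 0], [0, 0, -2], -1], [[0.2, 5.6, 0], [0, 0, -4], -1], [[0.2, 5.6, 0], [0, 0, -4], -1]]'

```text
clock: 53.3
position: [0.4778, -0.0612, 0.1395]
tool_rot: [3.141, 0.001, 0.063]
force: [1.4, -3.9, -2.0]
grip_width: 0.0178
finger_force: 58.9
```

```bash
python3 -c "
from h import *
lev()"
```

```text
53.3 [ 0.4778 -0.0612  0.1395] lever -0.133 r 0.0805 yaw-lever -0.119 F [ 1.4 -3.9 -2. ] tool F [1.2 3.9 2. ] Mz -0.03 0.017841756894751468 58.923078775405884
```

>>> send_rows --increments '[[[0, 2.8, 0], [0, 0, -2], -1], [[0.2, 5.6, 0], [0, 0, -4], -1], [[0.2, 5.6, 0], [0, 0, -4], -1]]'

```text
clock: 53.6
position: [0.4785, -0.0666, 0.1395]
tool_rot: [3.141, 0.001, 0.133]
force: [2.6, -2.6, -2.2]
grip_width: 0.0178
finger_force: 58.9
```

```bash
python3 -c "
from h import *
lev()"
```

```text
53.6 [ 0.4785 -0.0666  0.1395] lever -0.201 r 0.0804 yaw-lever -0.189 F [ 2.6 -2.6 -2.2] tool F [2.2 2.9 2.2] Mz -0.08 0.017847611898219613 58.904796838760376
```

>>> send_rows --increments '[[[0, 2.8, 0], [0, 0, -2], -1], [[0.2, 5.6, 0], [0, 0, -4], -1], [[0.2, 5.6, 0], [0, 0, -4], -1], [[0.2, 5.6, 0], [0, 0, -4], -1]]'

```text
clock: 54.0
position: [0.4795, -0.072, 0.1395]
tool_rot: [3.141, 0.001, 0.201]
force: [6.3, -1.7, -3.5]
grip_width: 0.0176
finger_force: 58.8
```

```bash
python3 -c "
from h import *
lev()"
```

```text
54.0 [ 0.4795 -0.072   0.1395] lever -0.269 r 0.0803 yaw-lever -0.257 F [ 6.3 -1.7 -3.5] tool F [5.9 2.9 3.5] Mz -0.07 0.017624453330792107 58.79814326763153
```

>>> send_rows --increments '[[[0, 1.4, 0], [0, 0, -1], -1], [[0, 2.8, 0], [0, 0, -2], -1], [[0, 2.8, 0], [0, 0, -2], -1], [[0, 2.8, 0], [0, 0, -2], -1]]'

```text
clock: 54.4
position: [0.4801, -0.0745, 0.1395]
tool_rot: [3.141, 0.001, 0.237]
force: [5.2, -1.2, -4.0]
grip_width: 0.0176
finger_force: 58.8
```

```bash
python3 -c "
from h import *
lev()"
```

```text
54.4 [ 0.4801 -0.0745  0.1395] lever -0.302 r 0.0803 yaw-lever -0.293 F [ 5.2 -1.2 -4. ] tool F [4.8 2.4 4. ] Mz -0.09 0.017625109909286726 58.76300811767578
```

>>> send_rows --increments '[[[0, 2.1, 0], [0, 0, -1.5], -1], [[0.1, 4.2, 0], [0, 0, -3], -1], [[0.1, 4.2, 0], [0, 0, -3], -1], [[0.1, 4.2, 0], [0, 0, -3], -1]]'

```text
clock: 54.8
position: [0.4813, -0.0785, 0.1395]
tool_rot: [3.141, 0.0, 0.289]
force: [7.2, 0.2, -4.0]
grip_width: 0.0176
finger_force: 58.8
```

```bash
python3 -c "
from h import *
lev()"
```

```text
54.8 [ 0.4813 -0.0785  0.1395] lever -0.353 r 0.0802 yaw-lever -0.345 F [ 7.2  0.2 -4. ] tool F [7.  1.9 4. ] Mz -0.13 0.01764903645599991 58.75367760658264
```

>>> send_rows --increments '[[[0, 2.1, 0], [0, 0, -1.5], -1], [[0.1, 4.2, 0], [0, 0, -3], -1], [[0.1, 4.2, 0], [0, 0, -3], -1], [[0.1, 4.2, 0], [0, 0, -3], -1]]'

```text
clock: 55.2
position: [0.4827, -0.0824, 0.1395]
tool_rot: [3.141, 0.0, 0.342]
force: [6.5, 1.3, -4.2]
grip_width: 0.0178
finger_force: 58.8
```

```bash
python3 -c "
from h import *
lev()"
```

```text
55.2 [ 0.4827 -0.0824  0.1395] lever -0.405 r 0.0801 yaw-lever -0.398 F [ 6.5  1.3 -4.2] tool F [6.5 0.9 4.2] Mz -0.13 0.01784310852739667 58.79275560379028
```

>>> send_rows --increments '[[[0, 0, 1], [0, 0, 0], -1], [[0, 0, 1], [0, 0, 0], -0.5], [[0, 0, 1], [0, 0, 0], 0], [[0, 0, 1], [0, 0, 0], 0.2], [[0, 0, -40], [0, 0, 0], 0.2], [[0, 0, -80], [0, 0, 0], 0.2], [[0, 0, -120], [0, 0, 0], 0.2], [[0, 0, -120], [0, 0, 0], 0.2], [[0, 0, -120], [0, 0, 0], 0.2]]'

```text
clock: 56.1
position: [0.4822, -0.0827, 0.2598]
tool_rot: [-3.142, 0.0, 0.344]
force: [0.2, 0.5, -0.7]
grip_width: 0.051
finger_force: 0.0
```

Run:
```python
from h import *
lev()
p=camera_params("wrist");g=grab_frame("wrist");cv2.imwrite("pics/w11.png",g)
for l in(-.6,-.5,-.4,-.3,-.2): print(l,np.round(proj(p,lk(l))))
m=g.max(2)
for r in range(162,230,6): print(r,' '.join(f"{x:3d}" for x in m[r,200:321:6]))
```

```text
56.1 [ 0.4822 -0.0827  0.2598] lever -0.406 r 0.0807 yaw-lever -0.4 F [ 0.2  0.5 -0.7] tool F [ 0.3 -0.4  0.7] Mz 0.03 0.05100463918094323 0.0
-0.6 [279. 190.]
-0.5 [269. 192.]
-0.4 [259. 192.]
-0.3 [248. 192.]
-0.2 [238. 190.]
162 135 134 135 133 136 132 134 126 126  82  76  53  90  92  93  89  89  90  89  92  78
168 137 134 134 135 135 134 135 126 123  82  82  55  89  92  94  96  97  91  86 147  28
174 138 136 136 137 136 135 135 127 127  11  25  13  88  93  91  88  92  94  96 155  78
180 137 137 136 137 135 138 124 128 107  22  15   3  81  78  91  92  94  91 145 155 153
186 135 135 163  61 130 128 126 126  12  35  33  26  71  84  84  74  85  88 152 148 144
192 125 126 162 161 127 128 129 126  25  27  33  30 119  79  83  86  84 136 142 142 147
198 158 166 173 123 126 126 129 135 143  38  27  28 176 133 147 138  80 137 134 142 143
204 168 162 161 167 185 114 139 134  90 193 183 175 175 187 182 170 148 141 131 133 132
210 180 180 178 180 173 185 178 176 183 177 190 189 189 178 178 180 186 166 134 145 138
216 177 173 176 179 178 177 179 188 185 179 177 177 188 187 184 183 188 185 180 169 170
222 180 177 180 174 170 179 177 173 185 193 189 181 176 172 186 185 186 181 189 186 186
228 178 174 176 180 179 177 172 168 172 189 189 183 190 185 178 178 185 183 181 180 189
```

The lever stayed where I left it, at about -0.39 rad. I'll do a gentle push on the knob top to confirm it is fully dropped.

>>> send_rows --increments '[[[0, 0, 30], [0, 0, 0], -1], [[0, 0, 70], [0, 0, 0], -1], [[0, 0, 88], [0, 0, 0], -1], [[0, 0, 92], [0, 0, 0], -1], [[0, 0, 94], [0, 0, 0], -1], [[0, 0, 94], [0, 0, 0], -1]]'

```text
clock: 56.75
position: [0.4821, -0.0832, 0.1658]
tool_rot: [3.141, 0.001, 0.343]
force: [0.1, 0.5, -0.0]
grip_width: 0.0003
finger_force: 0.0
```

>>> send_rows --increments '[[[0, 0, 1], [0, 0, 0], -1], [[0, 0, 2], [0, 0, 0], -1], [[0, 0, 2], [0, 0, 0], -1]]'

```text
clock: 57.05
position: [0.4821, -0.083, 0.1637]
tool_rot: [3.141, 0.001, 0.344]
force: [0.1, 0.1, -0.1]
grip_width: 0.0002
finger_force: 0.0
```

>>> send_rows --increments '[[[0, 0, 1], [0, 0, 0], -1], [[0, 0, 2], [0, 0, 0], -1], [[0, 0, 2], [0, 0, 0], -1]]'

```text
clock: 57.35
position: [0.4819, -0.0831, 0.1614]
tool_rot: [3.141, 0.002, 0.344]
force: [-1.6, -0.1, 3.9]
grip_width: -0.0
finger_force: 1.8
```

The contact at 162 mm means the lever is fully down. Retreating for a last look.

>>> send_rows --increments '[[[0, 0, -40], [0, 0, 0], -1], [[0, 0, -80], [0, 0, 0], -1], [[-40, 20, -110], [0, 0, 0], -1], [[-40, 60, -110], [0, 0, 0], -1], [[-40, 110, -110], [0, 0, 0], 0], [[-40, 160, -110], [0, 0, 0], 0], [[-40, 200, -110], [0, 0, 0], 0], [[-40, 200, -110], [0, 0, 0], 0]]'

```text
clock: 58.15
position: [0.5116, -0.2898, 0.2712]
tool_rot: [3.139, 0.003, 0.339]
force: [-0.9, 1.9, 0.4]
grip_width: 0.0431
finger_force: 0.0
```

Run:
```python
from h import *
print(observe()['clock'],observe()['position'],observe()['force'])
g=grab_frame("scene");t=grab_frame("top");w=grab_frame("wrist")
c=np.zeros((600,800,3),np.uint8)
c[:350,:400]=cv2.resize(g[170:275,180:300],(400,350),interpolation=cv2.INTER_CUBIC)
c[:350,400:]=cv2.resize(t[145:235,210:313],(400,350),interpolation=cv2.INTER_CUBIC)
c[350:,:333]=cv2.resize(w,(333,250)); c[350:,340:673]=cv2.resize(t,(333,250))
cv2.imwrite("pics/final.png",c)
```

```text
58.15 [ 0.51164804 -0.28980358  0.27116181] [-0.89325125  1.88424208  0.44362077]
```

View pics/final.png

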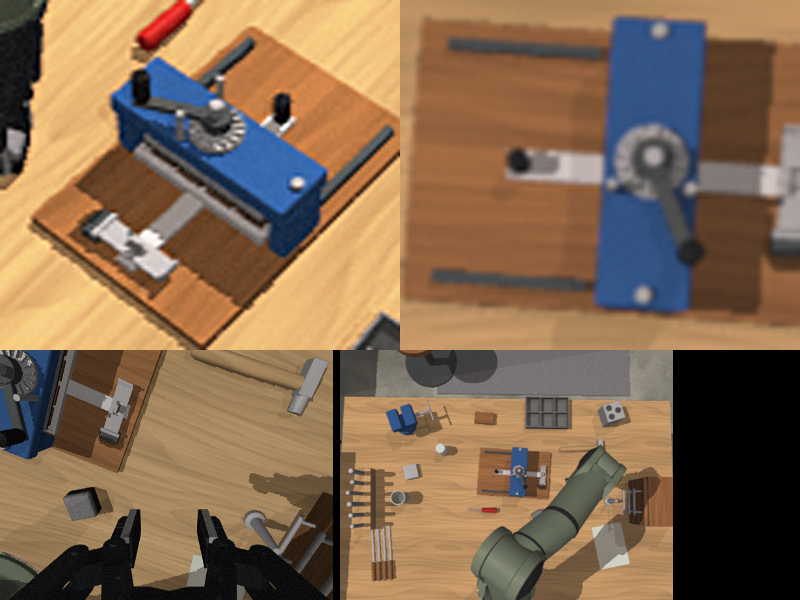

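The final picture shows the tray home, the hasp flat over the staple, the lever down on the bridge, and the other things on the bench where they were.

```bash
python3 -c "
from workcell import *
print(job_done())"
```

```text
the job is handed in; nothing more can be done
None
```

I handed the job in at about 58 s: all four blanks are flat in the tray, the tray is home, the hasp is flat over the staple, and the lever is down in its serrations. The screw turned back under load, so the platen sits at what its friction holds: roughly 4.4 rad and 150 N, estimated from lever forces, not measured.

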